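Load the charged battery pack into the solar station's dock

TASK

Take the battery pack with the blue head out of its charger, put it down flat on the table to change your grip, then push it head first into the green solar station's dock so that the head itself lifts the yellow catch and goes fully home, and the catch drops shut behind it. Do not lift or press the catch with the gripper, and leave the white pack in its charger. Finish with the pack released.

Things in the scene. Friction and masses are not known exactly. Their poses are not given: they have to be found in the camera images.
- pack_blue_head (a point): Battery pack to load, 220 g, 150 mm long: blue head 70 long x 50 wide x 46 mm high, behind it a black tail bar 80 long x 26 wide x 26 mm high, centred in line, both flat on one underside. Point: centre of the head, 23 mm above the underside. +x points to the nose, 35 mm ahead; z up. The shoulder (head's back face, rising 20 mm above the tail) is 35 mm behind it.
- pack_blue_tail (a point): Grip point in the same pack's black tail, half-way up (13 mm above the underside), 55 mm behind the shoulder, 90 mm behind the head's centre, 25 mm ahead of the tail's end; same axes. Fingers that hold the 26 mm wide tail across here stay clear of the dock and its catch when the pack is home.
- pack_white_head (a point): Head centre of the other pack: same shape and axes, but with a white head. It sits in the other charger and stays there.
- charger_a: Grey fixed charger that holds the blue pack (it may stand nearer or farther than the other). Origin on the table, 40 mm behind the head's centre; +x is the way the pack slides out, nose first. The pack lies on a 6 mm thick base, head open in front, whole tail inside the hood: it can only be taken by the head and drawn 85 mm along +x before it is lifted.
- charger_a_hood (a point): Centre of the top of that charger's hood (green patch), 50 mm above the table. The hood is 88 mm long and 60 mm wide, its front edge 7 mm behind the pack's shoulder; inside it the tail has 5 mm free on each side and 10 mm above, and the back is closed.
- charger_b: The other charger, alike, which holds the white pack. Same axes.
- dock: Battery dock of the green fixed solar station. Origin on the table under the head's centre when the pack is home; +x is the direction of pushing in, z up. The floor is 6 mm above the table; end stop for the nose at x = 36 mm. Home, the head's centre is at x = -4 to +1, y = 0, z = 29 mm, and the tail stands out of the dock, unsupported.
- dock_mouth (a point): Middle of the dock's mouth at floor height, 66 mm before the dock's origin; same axes. Side walls are 38 mm high and 55 mm apart (2.5 mm free each side of the head); their ends flare outwards over the first 21 mm after this point, where a small slope leads up to the floor.
- dock_panel (a point): Centre of the station's tilted solar panel, 190 x 220 mm, 160 mm beyond the dock's origin. Its near edge is 70 mm beyond the origin and 95 mm above the table, its far edge 175 mm high.
- catch (a joint): Yellow gravity catch over the dock, rad: 0 = down (shut), grows to 0.9 as it lifts. Level hinge across the dock at dock x = +35 mm, 66 mm high. The nose pushed in meets its sloped front and lifts it to about 0.2 rad with a few newtons; it rides on the head and falls to 0 by itself behind the shoulder when the pack is home.
- catch_hook (a point): Bottom of the catch's hook, 37 mm above the table when shut (the tail passes below), 52 mm wide. Its flat holding face is at dock x = -39 mm; its slope of about 37 degrees faces outwards and reaches to x = -71 mm, 62 mm high; slick plastic.
- mat_center (a point): Centre of a flat light-grey mat, 170 x 210 mm (long side along y), on the table between the chargers and the dock: always clear, a place to put the pack down. Less than 1.5 mm thick and not felt: the pack rests at table height.
Mind the look-alikes: they are no part of the job. Of the things that look like the part that bears pack_blue_head, the smaller one is meant.

How it is judged:
On the way, in this order (a step that is already met when the one before it is completed fails the run):
1. the blue pack has been drawn out of its charger and put down on the table, let go (horizontal distance between pack_blue_head and charger_a above 0.11 m and height (world z) of pack_blue_head below 0.028 m and angle between pack_blue_head's own z axis and vertical below 0.1 rad and linear speed of pack_blue below 0.03 m/s and contact force between the fingers and pack_blue below 0.1 N), for 0.1 s.
2. the pack's head, pushed in between the dock's walls, holds the catch up (value of joint catch above 0.12 rad and contact force between pack_blue and catch above 0.02 N and x of pack_blue_head in the frame of dock between -0.09 and -0.008 m and y of pack_blue_head in the frame of dock between -0.008 and 0.008 m), for 0.05 s.
At the end, for the whole second after the job is handed in: The blue pack lies released and at rest in the dock: head's centre within -6 to +4 mm of home along the dock, 5 mm sideways and 5 mm in height, in line within 0.1 rad; the catch is down behind the head (joint below 0.06 rad); the white pack is within 20 mm of where it was (x of pack_blue_head in the frame of dock between -0.006 and 0.004 m and y of pack_blue_head in the frame of dock between -0.005 and 0.005 m and z of pack_blue_head in the frame of dock between 0.024 and 0.034 m and angle between the x axis of pack_blue_head and the x axis of dock, either way round below 0.1 rad and value of joint catch below 0.06 rad and linear speed of pack_blue below 0.02 m/s and distance of pack_white_head from where it was at the start of the episode below 0.02 m); the robot touches nothing.
It fails at once if the gripper lifts or presses the catch (more than 2 N) (contact force between the fingers and catch above 2 N).
It fails at once if the white pack is moved by more than 20 mm (distance of pack_white_head from where it was at the start of the episode above 0.02 m).
It also fails if it takes over 54 s, if anything falls off the work surface, if the arm or the gripper's body presses on something with over 40 N, if the wrist force passes 120 N, or if a joint passes its speed limit or range.

ROBOT

A 6-joint arm with a two-finger parallel gripper is mounted at the origin on the work surface. World frame = base frame: x ahead of the robot, y to its left, z up, the work surface at z = 0. Lengths are in m, angles in rad, forces in N, time in s.
With the tool pointing down it reaches from about 0.3 to 0.875 m from the base axis. Payload 6.4 kg.
Tool frame: the origin (TCP) lies midway between the tips of the shut fingers; the grasp point (between the pads) lies 19 mm behind it; z points along the fingers, y is the direction in which the jaws open and shut (so a half turn about z gives the same grasp; the last joint's range is limited). The gripper opens to 85 mm and grips with 20 to 120 N. Pads are 22 mm wide; open, the fingers measure 114 mm over their backs; the gripper's body (76 mm by 85 mm) begins 54 mm behind the grasp point. The pads swing forward as they close: fully open they stand 13 mm farther back than shut.
Start: joints at [1.069, 0.181, 1.607, -0, 1.354, -0.206], TCP at [0.168, 0.55, 0.199] pointing down, gripper open.
Joint ranges: [-2.99, 2.99], [-0.89, 2.07], [0.3, 2.58], [-1.14, 4.28], [0, 2.63], [-3.12, 3.12]. Speed limits (rad/s): [2.57, 2.57, 3.01, 3.14, 3.14, 3.14].

INTERFACE

Orientations are given as a unit quaternion [w, x, y, z].
In Python, from bench import ctrl, optics, ticket gives the robot as it stands. The module is installed in compiled form; this text tells all that it offers.
- The arm moves only by the tool step_arm, never from a script. Its argument "targets" is text: rows parted by semicolons, each of 6 numbers parted by spaces: the shift along the tool's x, y, z in mm, then the turn, a rotation vector about the tool's x, y, z in rad. In form: dx dy dz rx ry rz; .... A call has 1 to 8 rows; each row is the pose to reach, as a shift and turn from the pose commanded when the call began, along the tool's axes at that moment; what a row does not reach only later rows make up. A row lasts 1/8 s, in which the tool goes at most 62.5 mm and 10.7 degrees, less where a joint would pass 70% of its speed; a pose out of reach is approached as far as the arm can. A call with a gripper value outside its range is refused whole. "grip" is the opening in per cent of the stroke, from 0 (shut) to 100 (fully open), set as the call begins (left out, the last holds). The fingers move at their own pace and stop on an object; the grip force is fixed at half the most. Time passes only in rows, so rows that repeat a pose let the fingers close. It gives the time, the measured TCP pose, the force and the opening at its end, in the units of the state.
- ctrl.get_obs(): the state, without advancing time (a new reading comes with each control period).
- optics.camera(name): name is "side" or "top"; returns a dict with "image" (420x560x3 uint8, red, green, blue), "mtx" (3x3 intrinsics, pixels), "xyz" and "orientation" of the camera in the world. Camera axes: x right, y up, looking along -z (the intrinsics and any distortion apply to the point x, -y, -z); pixel columns grow to the right and rows downward; lengths in m; the calibration is good to about 2 mm. A picture is of the moment at which its call begins. There is no depth.
- ticket.hand_in(): hands the job in, once; it reports no verdict.
The state is a dict: "time_s": time; "q": joint angles; "dq": joint speeds; "joint_efforts": joint torques, N m; "eef_pos": TCP position; "eef_rot": TCP orientation; "wrist_force": force on the tool from outside, world axes, zero at the start; "torque": the same for the moment, N m; "opening": opening from 0.0 (shut) to 1.0 (fully open).
Only numpy, scipy, OpenCV 4.12 (cv2) and the standard library are available. Lean on these libraries where they do the work, as an engineer would, in place of code of your own. Each camera call takes 0.05 s, during which the arm holds its last target.

## Working session

There is one attempt and no reset: what is moved stays moved. The work goes in short steps, Python scripts to look and compute and a tool call to move; the robot and the scene stay as the last step left them, time stands still between calls to the robot, and variables do not carry over. Pictures are saved under pics/ and viewed, and the job is handed in when it is done.

Besides the shell and the picture viewer there is one more tool, called after "Emit:" as name(argument=value, ...), one argument or row to a line, values as JSON. step_arm: Moves the arm, as the interface text tells. Its arguments: {"type":"object","properties":{"targets":{"type":"string"},"grip":{"type":"number"}},"required":["targets"]}

```bash
mkdir -p pics
cat > h.py <<'E'
import numpy as np, cv2
from scipy.spatial.transform import Rotation as R
from bench import ctrl, optics, ticket
def q2R(q): return R.from_quat([q[1],q[2],q[3],q[0]]).as_matrix()
def cam(n,save=None):
    c=optics.camera(n)
    if save: cv2.imwrite('pics/'+save,c['image'][:,:,::-1])
    return c
def ray(c,u,v):
    K=np.array(c['mtx']); d=np.linalg.inv(K)@[u,v,1]; d=np.array([d[0],-d[1],-d[2]])
    return np.array(c['xyz']),q2R(c['orientation'])@d
def onz(c,u,v,z):
    o,d=ray(c,u,v); return o+d*(z-o[2])/d[2]
def proj(c,p):
    p=q2R(c['orientation']).T@(np.array(p)-c['xyz']); x=np.array(c['mtx'])@[p[0],-p[1],-p[2]]; return x[:2]/x[2]
E
python3 - <<'E'
from h import *
for n in('top','side'):
    c=cam(n,n+'0.png'); print({k:v for k,v in c.items() if k!='image'})
o=ctrl.get_obs(); print(o)
E
```

```text
{'mtx': array([[434.54248068,   0.        , 278.02434107],
       [  0.        , 434.54248068, 212.25432362],
       [  0.        ,   0.        ,   1.        ]]), 'xyz': array([0.2278235 , 0.01263459, 1.29336076]), 'orientation': array([-0.69475154, -0.05925181,  0.05856214,  0.71440884])}
{'mtx': array([[379.42997984,   0.        , 278.02832303],
       [  0.        , 379.42997984, 208.73488536],
       [  0.        ,   0.        ,   1.        ]]), 'xyz': array([ 0.07635012, -0.52784309,  0.91712789]), 'orientation': array([ 0.90878745,  0.31741746, -0.08388532, -0.25751656])}
{'time_s': 0.1, 'q': array([ 1.06870708e+00,  1.81503247e-01,  1.60790658e+00,  1.93981318e-05,
        1.35377680e+00, -2.06304099e-01]), 'dq': array([ 0.00153805, -0.00307258, -0.00265956,  0.00088256, -0.00141132,
        0.00141583]), 'joint_efforts': array([ 1.61958211e-03, -4.45873654e+01, -3.52242959e+01, -9.94784773e-05,
        4.05654166e-03, -2.42152095e-05]), 'eef_pos': array([0.1673206 , 0.54955219, 0.19805444]), 'eef_rot': array([-2.85307036e-04,  1.47356069e-01,  9.89083188e-01, -7.44230901e-04]), 'wrist_force': array([-0.09088718, -0.03461614, -0.36881956]), 'torque': array([ 0.00282693, -0.03647149,  0.03204625]), 'opening': 1.0006753511353748}
```

View pics/top0.png

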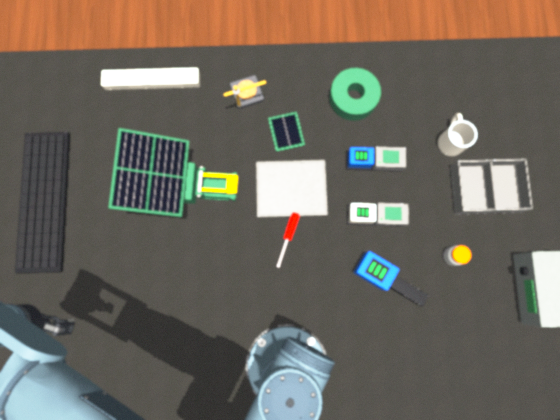

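View pics/side0.png

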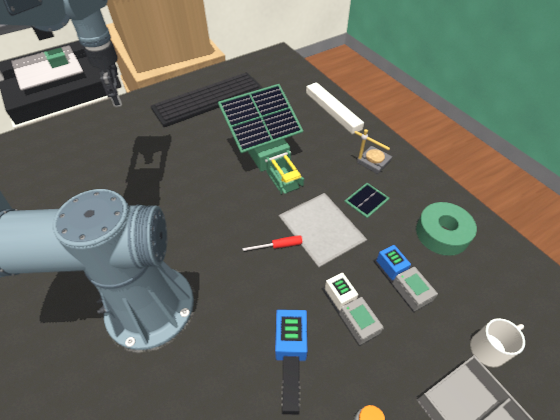

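The top view shows blue candidates at (362,158), in the charger, and (378,272), which is larger, loose and not in a charger. The white pack is at (363,212). The smaller blue one in the charger matches the description. Next I'll take close crops and measure.

Run:
```python
from h import *
t=cv2.imread('pics/top0.png'); s=cv2.imread('pics/side0.png')
f=lambda im,x0,y0,x1,y1,k:cv2.resize(im[y0:y1,x0:x1],None,fx=k,fy=k,interpolation=cv2.INTER_CUBIC)
a=f(t,340,135,420,235,5); b=f(t,180,155,250,215,5)
cv2.imwrite('pics/c1.png',a); cv2.imwrite('pics/c2.png',b)
cv2.imwrite('pics/c3.png',f(s,320,235,440,345,5)); cv2.imwrite('pics/c4.png',f(s,245,135,315,200,8))
```

```text
(no output)
```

View pics/c1.png

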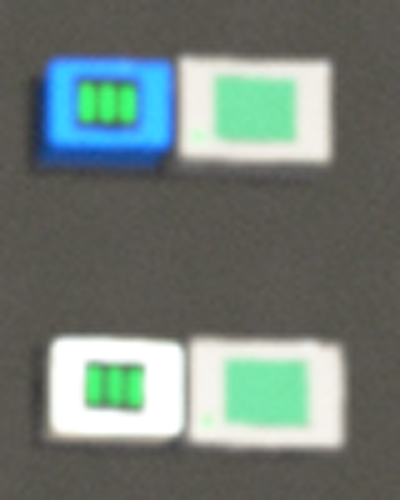

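View pics/c2.png

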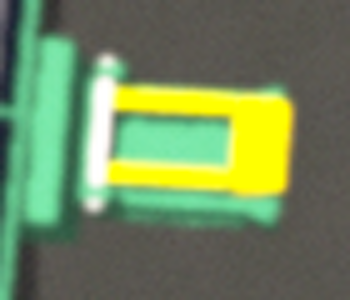

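View pics/c3.png

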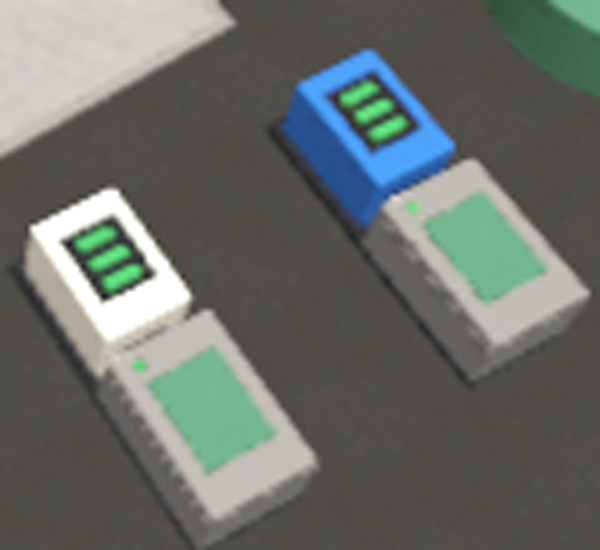

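View pics/c4.png

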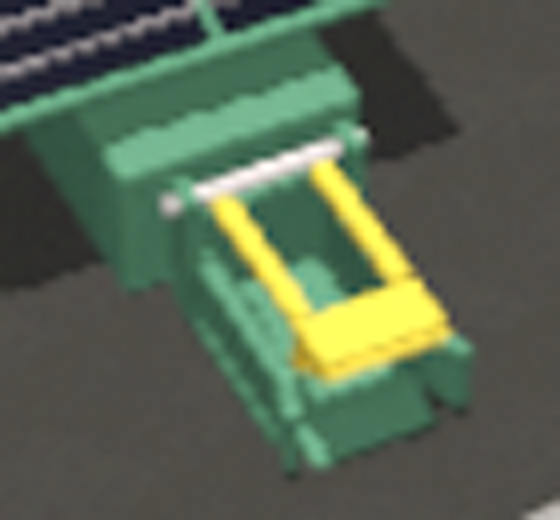

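```bash
cat > m.py <<'E'
from h import *
def masks(img):
    hsv=cv2.cvtColor(img,cv2.COLOR_RGB2HSV)
    H,S,V=[hsv[:,:,i].astype(int) for i in range(3)]
    return dict(blue=(H>95)&(H<125)&(S>120)&(V>170),patch=(H>65)&(H<90)&(S>60)&(V>110),
      yellow=(H>22)&(H<35)&(S>150)&(V>140),hood=(S<40)&(V>130))
def box(m,x0,y0,x1,y1):
    o=np.zeros_like(m); o[y0:y1,x0:x1]=m[y0:y1,x0:x1]; return o
def rect(m):
    ys,xs=np.nonzero(m); return cv2.minAreaRect(np.c_[xs,ys].astype(np.float32)),np.array([xs.mean(),ys.mean()]),len(xs)
def tri(c1,p1,c2,p2):
    o1,d1=ray(c1,*p1);o2,d2=ray(c2,*p2)
    A=np.c_[d1,-d2]; s=np.linalg.lstsq(A,o2-o1,rcond=None)[0]
    a,b=o1+d1*s[0],o2+d2*s[1]; return (a+b)/2,np.linalg.norm(a-b)
E
python3 - <<'E'
from m import *
t=cam('top');s=cam('side'); mt=masks(t['image']);ms=masks(s['image'])
def show(n,m,boxs,c,z):
    r,cc,k=rect(box(m,*boxs)); P=[onz(c,*p,z) for p in cv2.boxPoints(r)]
    L=[np.linalg.norm(P[i]-P[i-1]) for i in range(4)]
    e=[P[1]-P[0],P[2]-P[1]]; e=e[0] if np.linalg.norm(e[0])>np.linalg.norm(e[1]) else e[1]
    print(n,k,'px',cc.round(1),'rectc',np.round(onz(c,*r[0],z),4),'cent',onz(c,*cc,z).round(4),'L',np.round(L[:2],4),'ang',np.degrees(np.arctan2(e[1],e[0])).round(1))
    return cc
a=show('patchA top',mt['patch'],(380,145,402,168),t,.05)
b=show('patchA side',ms['patch'],(402,270,432,300),s,.05); print(tri(t,a,s,b))
a=show('patchB top',mt['patch'],(382,202,404,224),t,.05)
b=show('patchB side',ms['patch'],(345,300,378,335),s,.05); print(tri(t,a,s,b))
show('hoodA top',mt['hood']|mt['patch'],(374,140,410,172),t,.05)
show('blue top',mt['blue'],(340,140,376,166),t,.052)
show('yellow top',mt['yellow'],(195,165,245,205),t,.062)
show('mat',mt['hood'],(250,155,330,220),t,.001)
# candidates for points, crop px -> image
def f(x0,y0,k): return lambda x,y:np.array([x0+(x+.5)/k-.5,y0+(y+.5)/k-.5])
T1=f(340,135,5);T2=f(180,155,5);S1=f(320,235,5);S2=f(245,135,8)
for n,a,b in [('rod far',T2(107,60),S2(360,135)),('rod near',T2(93,206),S2(170,206)),
  ('hookTopOuterFar',T2(291,97),S2(447,322)),('hookTopOuterNear',T2(288,193),S2(330,365)),('hookinnerFar',T2(233,96),S2(412,280)),('hookinnerNear',T2(230,184),S2(297,332)),
  ('head noseR',T1(47,60),S1(370,50)),('nose L',T1(47,150),S1(298,88)),('shR',T1(175,60),S1(452,146)),('shL',T1(173,150),S1(378,195)),
  ('hood fr',T1(178,56),S1(472,160)),('hood fl',T1(180,155),S1(370,215)),('hood br',T1(331,60),S1(587,294)),('hood bl',T1(331,162),S1(480,347))]:
    p,e=tri(t,a,s,b); print(n,p.round(4),e.round(4))
E
```

```text
patchA top 195 px [390.4 156.3] rectc [ 0.5968 -0.3269  0.05  ] cent [ 0.5957 -0.3267  0.05  ] L [0.0369 0.0445] ang -91.6
patchA side 273 px [416.3 284.1] rectc [ 0.5947 -0.3217  0.05  ] cent [ 0.5943 -0.3267  0.05  ] L [0.0635 0.0399] ang -95.7
(array([ 0.59555274, -0.32664399,  0.04889644]), np.float64(0.001135423763847728))
patchB top 205 px [392.7 213. ] rectc [ 0.4256 -0.3221  0.05  ] cent [ 0.4256 -0.3212  0.05  ] L [0.0353 0.0464] ang -91.6
patchB side 321 px [361.7 316.5] rectc [ 0.4247 -0.316   0.05  ] cent [ 0.4242 -0.321   0.05  ] L [0.0604 0.0392] ang -94.4
(array([ 0.4251516 , -0.32103585,  0.04926083]), np.float64(0.001335240727056898))
hoodA top 670 px [390.4 156.8] rectc [ 0.5952 -0.3268  0.05  ] cent [ 0.5945 -0.3264  0.05  ] L [0.0645 0.0922] ang -91.6
blue top 370 px [361.6 155.8] rectc [ 0.6002 -0.2408  0.052 ] cent [ 0.5994 -0.241   0.052 ] L [0.0583 0.0742] ang -91.6
yellow top 439 px [223.1 182.7] rectc [0.5273 0.1772 0.062 ] cent [0.5268 0.1682 0.062 ] L [0.103  0.0585] ang -96.3
mat 3985 px [291.  187.8] rectc [ 0.5193 -0.0307  0.001 ] cent [ 0.5198 -0.0306  0.001 ] L [0.1769 0.2201] ang -90.0
rod far [0.5744 0.2319 0.0679] 0.0019
rod near [0.489  0.24   0.0654] 0.0003
hookTopOuterFar [0.5475 0.1253 0.0692] 0.0046
hookTopOuterNear [0.492  0.1262 0.0751] 0.0009
hookinnerFar [0.553  0.1598 0.0587] 0.0022
hookinnerNear [0.5012 0.1622 0.056 ] 0.0018
head noseR [ 0.6305 -0.2063  0.0442] 0.0013
nose L [ 0.5769 -0.2043  0.047 ] 0.0044
shR [ 0.6219 -0.2783  0.056 ] 0.0072
shL [ 0.5713 -0.2767  0.049 ] 0.0019
hood fr [ 0.6311 -0.285   0.0418] 0.0022
hood fl [ 0.5682 -0.2815  0.0394] 0.0075
hood br [ 0.6222 -0.373   0.0498] 0.005
hood bl [ 0.5578 -0.3667  0.0522] 0.0078
```

Run:
```python
from m import *
t=cam('top','t1.png');im=t['image'];mt=masks(im)
k=8
x0,y0,x1,y1=180,155,250,215
up=cv2.resize(im[y0:y1,x0:x1],None,fx=k,fy=k,interpolation=cv2.INTER_CUBIC)
m=masks(up)
ux=lambda x,y:(x0+(x+.5)/k-.5,y0+(y+.5)/k-.5)
Y=m['yellow']
# per column extents
cs=[];
for x in range(0,Y.shape[1],8):
    r=np.nonzero(Y[:,x])[0]
    if len(r)>10: cs.append((x,r.min(),r.max()))
cs=np.array(cs); print(cs[:3],cs[-3:])
for nm,z in(('z62',.062),):
    P=np.array([onz(t,*ux(x,(a+b)/2),z)[:2] for x,a,b in cs[2:-2]])
    W=[np.linalg.norm(onz(t,*ux(x,a),z)-onz(t,*ux(x,b),z)) for x,a,b in cs[2:-2]]
    A=np.polyfit(P[:,1],P[:,0],1); print('mid x=',A,'ang',np.degrees(np.arctan2(1,A[0])),'W',np.round(W,4)[::3])
    print(P[0],P[-1])
# hook outer edge
r=np.nonzero(Y.any(0))[0]; print('yellow cols',ux(r.min(),0)[0],ux(r.max(),0)[0])
e=onz(t,*ux(r.max(),cs[-3,1:].mean()),.062); print('outer edge',e)
hs=cv2.cvtColor(up,cv2.COLOR_RGB2HSV); Wm=(hs[:,:,1]<60)&(hs[:,:,2]>150); Wm[:,:100]=0;Wm[:,250:]=0
ys,xs=np.nonzero(Wm); print(len(xs)); (cx,cy),(w,h),an=cv2.minAreaRect(np.c_[xs,ys].astype(np.float32)); print(cx,cy,w,h,an)
bp=[onz(t,*ux(*p),.068)[:2].round(4) for p in cv2.boxPoints(((cx,cy),(w,h),an))];print('rod',bp,onz(t,*ux(cx,cy),.068))
# panel corners
hsv=cv2.cvtColor(im,cv2.COLOR_RGB2HSV); 
# charger: hood and blue
x0,y0=335,130; up=cv2.resize(im[130:240,335:425],None,fx=k,fy=k,interpolation=cv2.INTER_CUBIC); m=masks(up)
def edges(M,bx,z,n):
    M=box(M,*bx); M=cv2.morphologyEx(M.astype(np.uint8),cv2.MORPH_OPEN,np.ones((5,5)))
    c=max(cv2.findContours(M,0,2)[0],key=cv2.contourArea); r=cv2.minAreaRect(c)
    P=np.array([onz(t,*ux(*p),z)[:2] for p in cv2.boxPoints(r)]); cc=onz(t,*ux(*r[0]),z)
    e=P-np.roll(P,1,0); L=np.linalg.norm(e,axis=1); v=e[L.argmax()]; 
    print(n,cc.round(4),L[:2].round(4),np.degrees(np.arctan2(v[1],v[0]))%180)
X=lambda x:int((x-335)*k);Yy=lambda y:int((y-130)*k)
edges(m['patch'],(X(380),Yy(145),X(402),Yy(168)),.05,'patch')
edges(m['hood']|m['patch'],(X(375.5),Yy(140),X(412),Yy(172)),.05,'hoodA')
edges(m['blue'],(X(338),Yy(140),X(376),Yy(172)),.052,'blueA')
edges(m['hood']|m['patch'],(X(377.5),Yy(195),X(412),Yy(230)),.05,'hoodB')
print([proj(t,p) for p in [(.6,-.24,.052)]])
```

```text
[[176 265 289]
 [184 258 294]
 [192 139 294]] [[448 157 308]
 [456 158 305]
 [464 163 258]]
mid x= [0.10707187 0.50798162] ang 83.88851743151204 W [0.0579 0.0586 0.0579 0.0571 0.0571 0.0578 0.0582 0.0582 0.0578 0.0581
 0.057 ]
[0.53159488 0.22504222] [0.52298173 0.13200392]
yellow cols 201.3125 238.1875
outer edge [0.52276499 0.12437433 0.062     ]
7784
162.6302032470703 212.1925048828125 42.879520416259766 255.21922302246094 5.163306713104248
rod [array([0.4861, 0.2464]), array([0.5804, 0.2383]), array([0.5785, 0.2228]), array([0.4843, 0.231 ])] [0.53201809 0.2346434  0.068     ]
patch [ 0.596  -0.3271  0.05  ] [0.0465 0.0388] 88.35715751854964
hoodA [ 0.5954 -0.3272  0.05  ] [0.0684 0.0926] 88.35498850580154
blueA [ 0.6    -0.2408  0.052 ] [0.076  0.0585] 87.49643505683922
hoodB [ 0.4254 -0.322   0.05  ] [0.0921 0.0672] 87.94497200776873
[array([361.24586787, 155.56147166])]
```

Run:
```python
import cv2
t=cv2.imread('pics/t1.png')
cv2.imwrite('pics/c5.png',cv2.resize(t[120:225,100:250],None,fx=5,fy=5,interpolation=cv2.INTER_CUBIC))
```

```text
(no output)
```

View pics/c5.png

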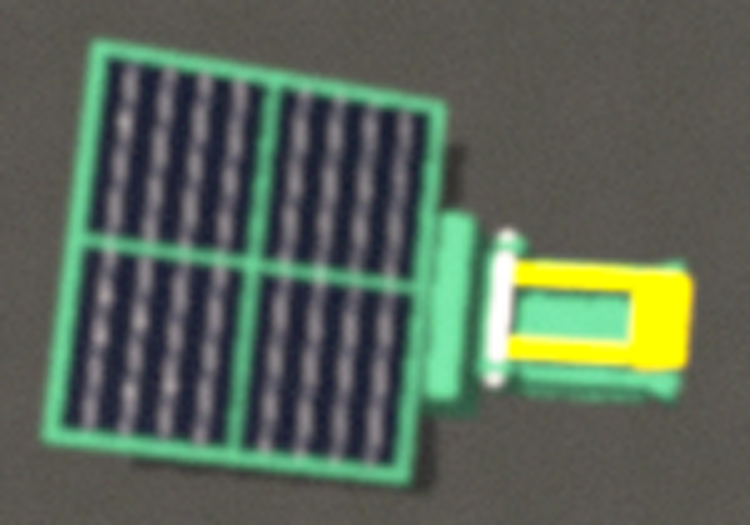

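```bash
cat > go.py <<'E'
import sys
from h import *
# go.py x y z yawdeg(of tool y) : prints tool-frame shift and rot for tool-down target
x,y,z,yaw=map(float,sys.argv[1:5])
o=ctrl.get_obs(); A=q2R(o['eef_rot']); p=np.array(o['eef_pos'])
ty=np.array([np.cos(np.radians(yaw)),np.sin(np.radians(yaw)),0]); tz=np.array([0,0,-1.]); tx=np.cross(ty,tz)
B=np.c_[tx,ty,tz]
print('t',o['time_s'],'p',p.round(4),'yaw',np.degrees(np.arctan2(A[1,1],A[0,1])).round(2),'F',o['wrist_force'].round(1),'open',round(o['opening'],3))
print('shift mm',(A.T@(np.array([x,y,z])-p)*1000).round(1),'rv',R.from_matrix(A.T@B).as_rotvec().round(4))
E
python3 go.py .5995 -.241 .15 -2.1
python3 - <<'E'
from h import *
t=cam('top')
P=[onz(t,100+(x+.5)/5-.5,120+(y+.5)/5-.5,.096) for x,y in((443,105),(407,480))]
Q=[onz(t,100+(x+.5)/5-.5,120+(y+.5)/5-.5,.176) for x,y in((95,42),(45,440))]
print(P,Q); d=P[0]-P[1]; print(np.linalg.norm(d),np.degrees(np.arctan2(d[1],d[0]))+90,(P[0]+P[1])/2,(Q[0]+Q[1])/2)
E
```

```text
t 0.25 p [0.1674 0.5498 0.1985] yaw 73.05 F [-0.5  0.3 -0. ] open 0.997
shift mm [-643.8 -630.5   48.8] rv [-8.0000e-04  3.0000e-04  1.3117e+00]
[array([0.64560226, 0.26346941, 0.096     ]), array([0.42758471, 0.28211781, 0.096     ])] [array([0.65858378, 0.43485098, 0.176     ]), array([0.44077843, 0.45375382, 0.176     ])]
0.2188136511615799 85.11103547418716 [0.53659349 0.27279361 0.096     ] [0.5496811 0.4443024 0.176    ]
```

Emit:
step_arm(
  targets="-43 -42 0 0 0 0.16; -86 -84 0 0 0 0.32; -129 -126 0 0 0 0.48; -172 -168 0 0 0 0.64; -215 -210 0 0 0 0.80; -258 -252 0 0 0 0.96; -301 -294 0 0 0 1.12; -344 -336 0 0 0 1.311",
  grip=100,
)

```text
time_s: 1.3
eef_pos: [0.3995, 0.1266, 0.1993]
eef_rot: [0.0, 0.721, 0.693, 0.001]
wrist_force: [1.2, 0.8, 0.1]
opening: 1.0
```

```bash
python3 go.py .5995 -.241 .10 -2.1
```

```text
t 1.3 p [0.3995 0.1266 0.1993] yaw -2.2 F [1.2 0.8 0.1] open 1.0
shift mm [-359.6  213.9   99.5] rv [ 0.0013 -0.0003 -0.0018]
```

Emit:
step_arm(
  targets="-50 30 0 0 0 0; -100 60 0 0 0 0; -152 90 0 0 0 0; -204 121 0 0 0 0; -256 152 20 0 0 0; -308 183 40 0 0 0; -360 214 60 0 0 0; -360 214 100 0 0 0",
)

```text
time_s: 2.3
eef_pos: [0.6035, -0.2436, 0.0997]
eef_rot: [0.003, 0.72, 0.694, 0.0]
wrist_force: [0.2, -0.1, -0.1]
opening: 1.001
```

```bash
python3 go.py .5995 -.241 .016 -2.1
python3 - <<'E'
from h import *
for n,b in(('top',(320,120,430,220)),('side',(340,190,450,310))):
    c=cam(n); im=c['image'][b[1]:b[3],b[0]:b[2],::-1]; cv2.imwrite('pics/g1%s.png'%n,cv2.resize(im,None,fx=4,fy=4))
E
```

```text
t 2.3 p [ 0.6035 -0.2436  0.0997] yaw -2.07 F [ 0.2 -0.1 -0.1] open 1.001
shift mm [ 2.8 -4.5 83.7] rv [0.0049 0.0035 0.0006]
```

View pics/g1top.png

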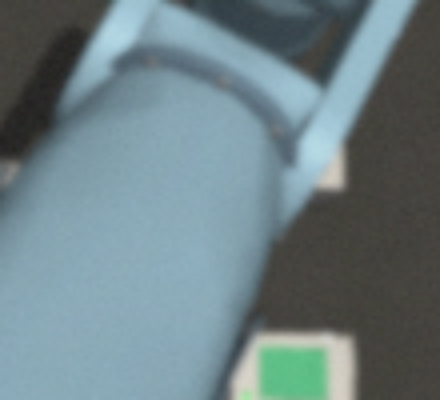

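View pics/g1side.png

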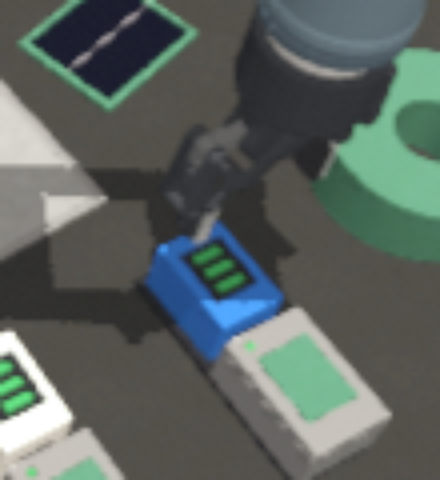

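The side view shows the near fingertip at about (390,247), beside the blue head, and the head top at about (393,260). The jaws straddle the head, so I'll descend.

Emit:
step_arm(
  targets="1 -2 20 0 0 0; 2 -3 40 0 0 0; 2 -3 40 0 0 0",
)

```text
time_s: 2.78
eef_pos: [0.5967, -0.2348, 0.0573]
eef_rot: [-0.002, 0.718, 0.696, -0.0]
wrist_force: [-0.2, 0.4, 1.1]
opening: 0.996
```

```bash
python3 go.py .5995 -.241 .016 -2.1
```

```text
t 2.775 p [ 0.5967 -0.2348  0.0573] yaw -1.81 F [-0.2  0.4  1.1] open 0.996
shift mm [-6.2  3.1 41.3] rv [-0.0027 -0.0016  0.005 ]
```

Emit:
step_arm(
  targets="0 0 0 0 0 0; 0 0 0 0 0 0; 0 0 0 0 0 0",
)

```text
time_s: 3.15
eef_pos: [0.5985, -0.2366, 0.0597]
eef_rot: [0.001, 0.718, 0.696, 0.0]
wrist_force: [0.5, 0.6, -0.6]
opening: 1.0
```

```bash
python3 go.py .5995 -.241 .016 -2.1
```

```text
t 3.15 p [ 0.5985 -0.2366  0.0597] yaw -1.86 F [ 0.5  0.6 -0.6] open 1.0
shift mm [-4.3  1.1 43.7] rv [0.0012 0.0007 0.0042]
```

Emit:
step_arm(
  targets="-4 1 20 0 0 0; -4 1 35 0 0 0; -4 1 43 0 0 0; -4 1 43 0 0 0",
)

```text
time_s: 3.65
eef_pos: [0.5979, -0.2398, 0.0143]
eef_rot: [-0.001, 0.719, 0.696, -0.0]
wrist_force: [0.3, 0.0, 0.4]
opening: 1.0
```

```bash
python3 go.py .5995 -.241 .016 -2.1
```

```text
t 3.65 p [ 0.5979 -0.2398  0.0143] yaw -1.87 F [0.3 0.  0.4] open 1.0
shift mm [-1.2  1.6 -1.7] rv [-0.0023 -0.0013  0.0041]
```

Emit:
step_arm(
  targets="0 1 -1 0 0 0; 0 1 -1 0 0 0; 0 1 -1 0 0 0; 0 1 -1 0 0 0; 0 1 -1 0 0 0; 0 1 -1 0 0 0",
  grip=0,
)

```text
time_s: 4.4
eef_pos: [0.6013, -0.2416, 0.0197]
eef_rot: [0.002, 0.718, 0.696, 0.0]
wrist_force: [-2.7, -0.6, 10.4]
opening: 0.004
```

```bash
python3 go.py .6025 -.150 .016 -2.1
```

```text
t 4.4 p [ 0.6013 -0.2416  0.0197] yaw -1.85 F [-2.7 -0.6 10.4] open 0.004
shift mm [91.6 -1.7  3.4] rv [0.0031 0.0024 0.0043]
```

Run:
```python
from h import *
for n,b in(('top',(320,120,430,220)),('side',(340,190,450,310))):
    c=cam(n); im=c['image'][b[1]:b[3],b[0]:b[2],::-1]; cv2.imwrite('pics/g2%s.png'%n,cv2.resize(im,None,fx=5,fy=5,interpolation=cv2.INTER_CUBIC))
print(proj(c,(.6,-.241,.02)),proj(c,(.6013,-.2416,.0197)),ctrl.get_obs())
```

```text
[392.04102015 263.71562856] [392.5335746  263.71529532] {'time_s': 4.5, 'q': array([-5.64604809e-01,  5.35263348e-01,  1.52980887e+00, -6.36678091e-04,
        1.07268972e+00, -5.31941994e-01]), 'dq': array([ 9.75471790e-04,  3.32909498e-04,  1.07515553e-03, -1.69698242e-03,
       -1.94753882e-03,  5.91859642e-05]), 'joint_efforts': array([ 5.98174129e-01, -5.03846204e+01, -2.71144134e+01,  3.71766938e-01,
       -7.24454541e-01,  3.17998029e-04]), 'eef_pos': array([ 0.60124887, -0.2416121 ,  0.0196709 ]), 'eef_rot': array([1.92752325e-03, 7.18453266e-01, 6.95572540e-01, 1.77820022e-04]), 'wrist_force': array([-2.67272037,  0.4710193 , 10.36743372]), 'torque': array([-0.0323182 ,  0.48164733,  0.00895927]), 'opening': -0.0013114811140651763}
```

View pics/g2side.png

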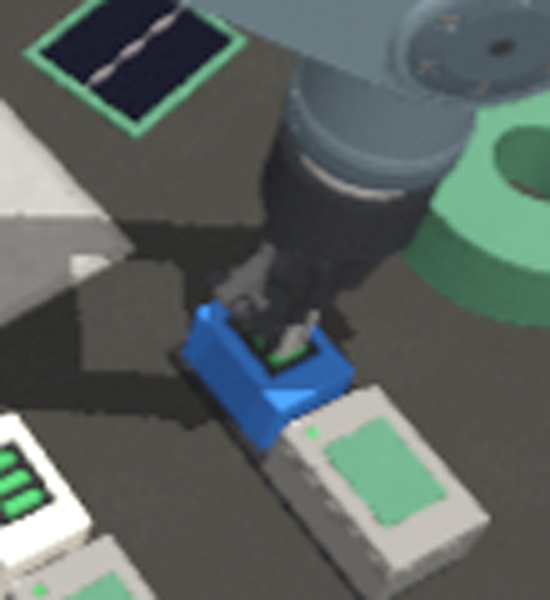

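Run:
```python
from h import *
s=cam('side','s3.png');t=cam('top','t3.png')
for z in(.0197,.03,.04,.052): print(z,proj(s,(.6013,-.2416,z)),(proj(s,(.6013,-.2416,z))-[340,190])*5,proj(t,(.6013,-.2416,z)))
print('init side',proj(s,(.1674,.5498,.1985)),proj(s,(.1674,.5498,.2985)),proj(s,(.1674,.5498,.2115)),'top',proj(t,(.1674,.5498,.1985)))
i=cv2.imread('pics/side0.png'); cv2.imwrite('pics/i0.png',cv2.resize(i[30:130,60:160],None,fx=6,fy=6,interpolation=cv2.INTER_CUBIC))
i=cv2.imread('pics/top0.png'); cv2.imwrite('pics/i1.png',cv2.resize(i[280:380,20:120],None,fx=6,fy=6,interpolation=cv2.INTER_CUBIC))
i=cv2.imread('pics/s3.png'); cv2.imwrite('pics/i3.png',cv2.resize(i[220:290,360:430],None,fx=8,fy=8,interpolation=cv2.INTER_CUBIC))
```

```text
0.0197 [392.5335746  263.71529532] [262.667873   368.57647662] [359.77177667 158.27092567]
0.03 [393.40306416 261.76426186] [267.0153208 358.8213093] [360.39523728 157.28381418]
0.04 [394.26058196 259.84009162] [271.30290982 349.2004581 ] [361.00987175 156.3106769 ]
0.052 [395.30741025 257.49113067] [276.53705126 337.45565337] [361.75987102 155.12321951]
init side [123.29179683 108.10131067] [111.76433289  79.2510444 ] [121.88158442 104.57191308] top [ 61.87735115 316.42220189]
```

View pics/i0.png

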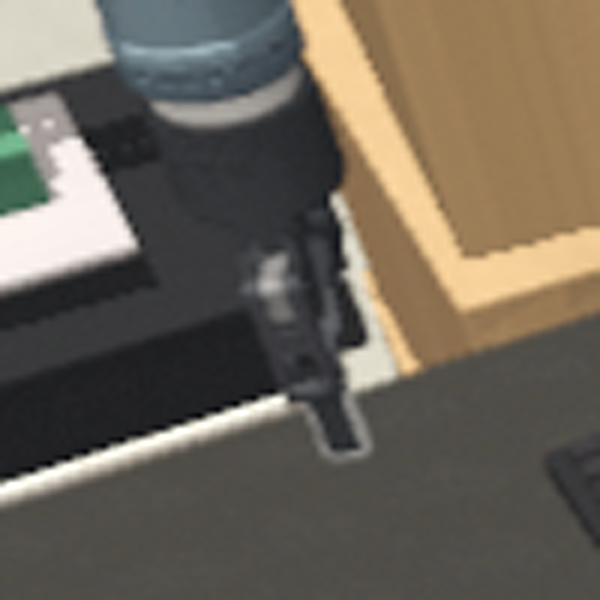

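View pics/i3.png

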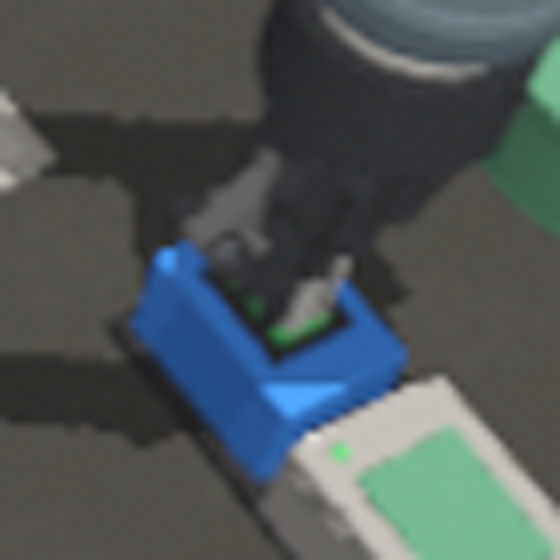

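View pics/i1.png

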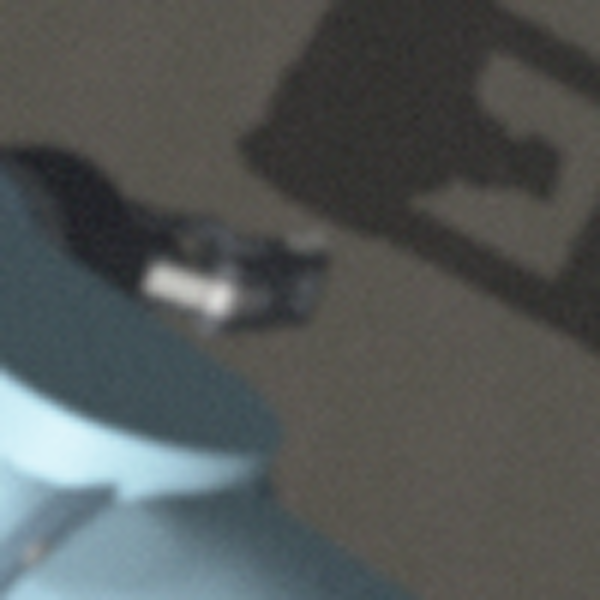

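Run:
```python
from h import *
s=cam('side')
T=np.array([.1674,.5498,.1985+.013]); y=np.array([.2915,.9566,0]);x=np.array([-.9566,.2915,0])
for n,d in(('y',y),('x',x)):
  for k in(-.0425,.0425): print('init',n,k,((proj(s,T+k*d)-[60,30])*6).round(0))
T=np.array([.6035,-.2436,.0997+.013]); 
for n,d in(('y',np.array([1,-.036,0])),('x',np.array([.036,1,0]))):
  for k in(-.0425,.0425): print('g1',n,k,((proj(s,T+k*d)-[340,190])*4).round(0))
```

```text
init y -0.0425 [371. 498.]
init y 0.0425 [371. 399.]
init x -0.0425 [457. 434.]
init x 0.0425 [285. 461.]
g1 y -0.0425 [195. 249.]
g1 y 0.0425 [301. 192.]
g1 x -0.0425 [295. 271.]
g1 x 0.0425 [204. 172.]
```

View pics/t3.png

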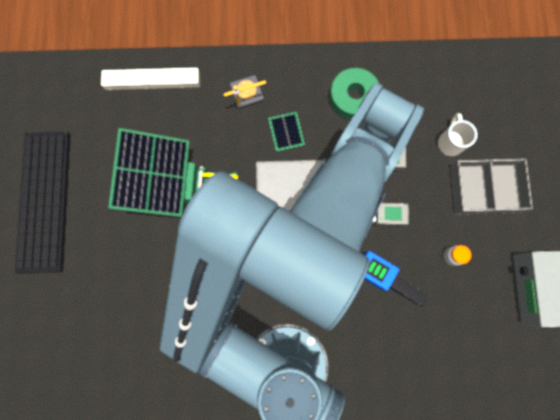

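View pics/s3.png

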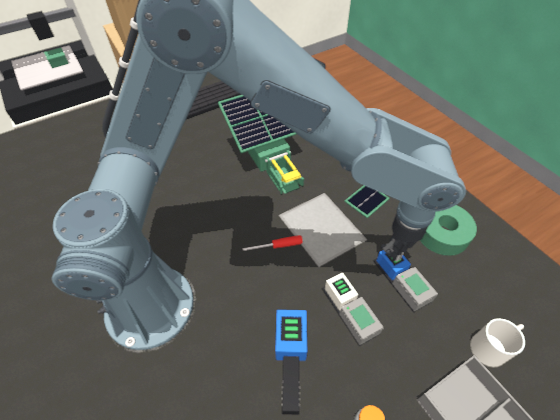

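The fingers have closed on top of the head. Contact at z=0.052, with a reported TCP z of 0.0197, means the real fingertips sit about 31 mm higher than the reported TCP, and the images agree. I'll lift, reopen and descend with that correction.

Emit:
step_arm(
  targets="0 0 -20 0 0 0; 0 0 -30 0 0 0; 0 0 -30 0 0 0; 0 0 -30 0 0 0; 0 0 -30 0 0 0; 0 0 -30 0 0 0",
  grip=100,
)

```text
time_s: 5.4
eef_pos: [0.5995, -0.2402, 0.0463]
eef_rot: [-0.0, 0.719, 0.696, -0.0]
wrist_force: [0.4, 0.4, -0.1]
opening: 1.0
```

```bash
python3 go.py .5995 -.241 -.012 -2.1
python3 - <<'E'
from h import *
s=cam('side','s4.png')
i=cv2.imread('pics/s4.png'); cv2.imwrite('pics/i4.png',cv2.resize(i[210:300,350:440],None,fx=6,fy=6,interpolation=cv2.INTER_CUBIC))
o=ctrl.get_obs();T=np.array(o['eef_pos'])+[0,0,.013]
for off in(0,.031):
  for k in(-.0425,.0425): print(((proj(s,T+[k,-.011,off])-[350,210])*6).round(0))
E
```

```text
t 5.4 p [ 0.5995 -0.2402  0.0463] yaw -1.86 F [ 0.4  0.4 -0.1] open 1.0
shift mm [-0.8  0.1 58.3] rv [-0.0009 -0.0005  0.0041]
[213. 340.]
[361. 250.]
[229. 302.]
[380. 212.]
```

View pics/i4.png

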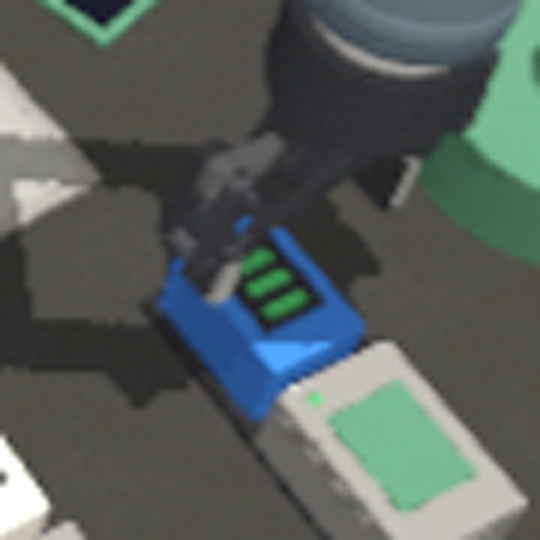

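The near fingertip is at crop (215,300) and the far one at (400,205). That matches the 31 mm offset, and the pair is centred on the head. Descending.

Emit:
step_arm(
  targets="0 0 15 0 0 0; -1 0 30 0 0 0; -1 0 45 0 0 0; -1 0 55 0 0 0; -1 0 59 0 0 0; -1 0 59 0 0 0; -1 0 59 0 0 0",
)

```text
time_s: 6.32
eef_pos: [0.6003, -0.2417, -0.0114]
eef_rot: [0.001, 0.718, 0.696, 0.0]
wrist_force: [0.2, 0.3, 0.2]
opening: 0.997
```

```bash
python3 go.py .5995 -.241 -.013 -2.1
```

```text
t 6.325 p [ 0.6003 -0.2417 -0.0114] yaw -1.86 F [0.2 0.3 0.2] open 0.997
shift mm [ 0.6 -0.8  1.6] rv [0.001  0.0006 0.0042]
```

Emit:
step_arm(
  targets="0 0 0 0 0 0; 0 0 0 0 0 0; 0 0 0 0 0 0; 0 0 0 0 0 0; 0 0 0 0 0 0",
  grip=0,
)

```text
time_s: 6.95
eef_pos: [0.6004, -0.2417, -0.0114]
eef_rot: [0.001, 0.718, 0.696, 0.0]
wrist_force: [0.4, -0.2, 4.7]
opening: 0.574
```

```bash
python3 go.py .6035 -.141 -.0114 -1.9
python3 - <<'E'
from h import *
s=cam('side','s5.png')
i=cv2.imread('pics/s5.png'); cv2.imwrite('pics/i5.png',cv2.resize(i[210:300,350:440],None,fx=6,fy=6,interpolation=cv2.INTER_CUBIC))
E
```

```text
t 6.95 p [ 0.6004 -0.2417 -0.0114] yaw -1.86 F [ 0.4 -0.2  4.7] open 0.574
shift mm [100.8  -0.2  -0. ] rv [0.0012 0.0007 0.0007]
```

View pics/i5.png

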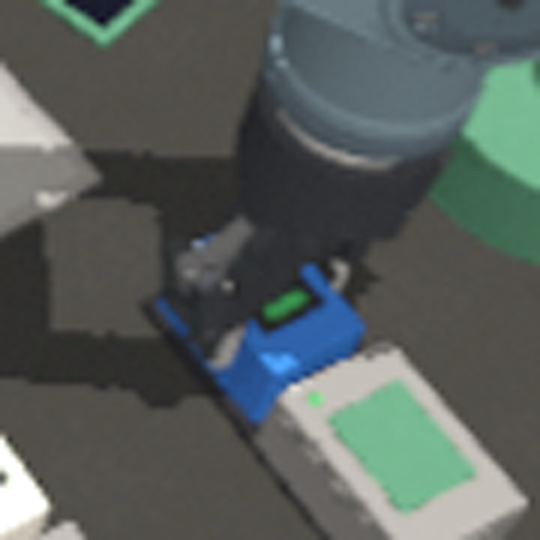

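The grip is good: opening 0.574 is about 49–50 mm. Drawing it out along the charger axis.

Emit:
step_arm(
  targets="8 0 -1 0 0 0; 20 0 -1 0 0 0; 33 0 -1 0 0 0; 46 0 -1 0 0 0; 59 0 -1 0 0 0; 72 0 -1 0 0 0; 85 0 -1 0 0 0; 98 0 -1 0 0 0",
)

```text
time_s: 8.0
eef_pos: [0.6028, -0.1423, -0.0113]
eef_rot: [-0.0, 0.718, 0.696, -0.0]
wrist_force: [0.5, 0.1, -1.2]
opening: 0.575
```

```bash
python3 go.py .53 0.0 .04 -1.9
python3 - <<'E'
from h import *
s=cam('side','s6.png')
E
```

```text
t 8.0 p [ 0.6028 -0.1423 -0.0113] yaw -1.86 F [ 0.5  0.1 -1.2] open 0.575
shift mm [139.9 -77.4 -51.2] rv [-0.0004 -0.0003  0.0007]
```

View pics/s6.png

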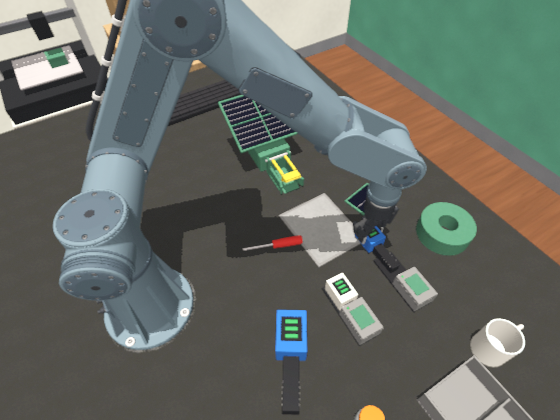

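The side view shows the pack fully out, with the head at (373,238) and the tail clear of the hood. Lift it and carry it to the mat.

```bash
python3 go.py .513 0.01 .03 -5
```

```text
t 8.05 p [ 0.6027 -0.1406 -0.0114] yaw -1.81 F [0.3 2.4 1.8] open 0.577
shift mm [147.8 -94.5 -41.1] rv [-0.0008 -0.0012  0.0557]
```

Emit:
step_arm(
  targets="2 0 -20 0 0 0; 15 -8 -40 0 0 0; 45 -28 -41 0 0 0.02; 80 -50 -41 0 0 0.04; 115 -73 -41 0 0 0.055; 148 -94 -41 0 0 0.055; 148 -94 -41 0 0 0.055; 148 -94 -41 0 0 0.055",
)

```text
time_s: 9.05
eef_pos: [0.5152, 0.0069, 0.0312]
eef_rot: [0.001, 0.737, 0.676, 0.001]
wrist_force: [0.0, -0.8, -1.5]
opening: 0.573
```

```bash
python3 go.py .513 0.01 -.0175 -5
```

```text
t 9.05 p [0.5152 0.0069 0.0312] yaw -5.01 F [ 0.  -0.8 -1.5] open 0.573
shift mm [ 3.  -2.6 48.7] rv [ 0.0025  0.0006 -0.0001]
```

Emit:
step_arm(
  targets="2 -1 15 0 0 0; 2 -1 30 0 0 0; 2 -1 40 0 0 0; 2 -1 45 0 0 0; 2 -1 47 0 0 0; 2 -1 48 0 0 0; 2 -1 48 0 0 0",
)

```text
time_s: 9.93
eef_pos: [0.5135, 0.0095, -0.0174]
eef_rot: [0.0, 0.737, 0.676, 0.0]
wrist_force: [-2.1, 0.5, 4.1]
opening: 0.575
```

```bash
python3 go.py .513 0.01 -.0175 -5
```

```text
t 9.925 p [ 0.5135  0.0095 -0.0174] yaw -5.01 F [-2.1  0.5  4.1] open 0.575
shift mm [ 0.5 -0.5  0.1] rv [ 0.0007  0.0002 -0.0002]
```

Light contact with the table at 4 N. Release and lift.

Emit:
step_arm(
  targets="0 0 0 0 0 0; 0 0 0 0 0 0; 0 0 0 0 0 0; 0 0 0 0 0 0; 0 0 -20 0 0 0; 0 0 -50 0 0 0; 0 0 -80 0 0 0; -20 0 -110 0 0 0",
  grip=100,
)

```text
time_s: 10.92
eef_pos: [0.5111, -0.0096, 0.0928]
eef_rot: [-0.0, 0.737, 0.676, 0.0]
wrist_force: [1.1, -0.2, -0.3]
opening: 0.999
```

Emit:
step_arm(
  targets="-30 0 0 0 0 0; -70 0 0 0 0 0; -70 0 0 0 0 0; -70 0 0 0 0 0",
)

```text
time_s: 11.42
eef_pos: [0.505, -0.0797, 0.0917]
eef_rot: [-0.0, 0.738, 0.675, 0.0]
wrist_force: [-0.4, 0.6, -0.2]
opening: 1.002
```

```bash
python3 - <<'E'
from h import *
s=cam('side','s7.png');t=cam('top','t7.png')
E
python3 go.py .505 -.08 -.0175 -5
```

```text
t 11.525 p [ 0.505  -0.0792  0.0917] yaw -4.97 F [ 0.  -0.6  0.3] open 1.001
shift mm [-9.000e-01  1.000e-01  1.092e+02] rv [-0.0004 -0.0003  0.0006]
```

View pics/s7.png

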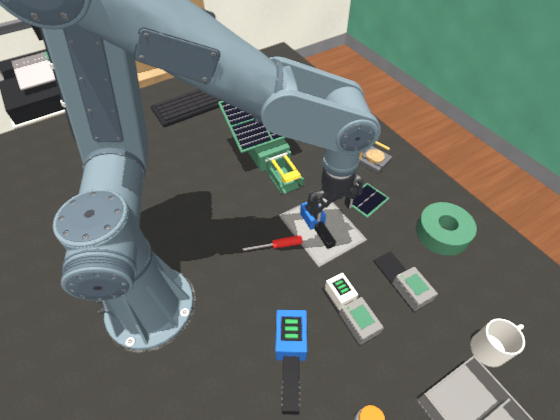

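View pics/t7.png

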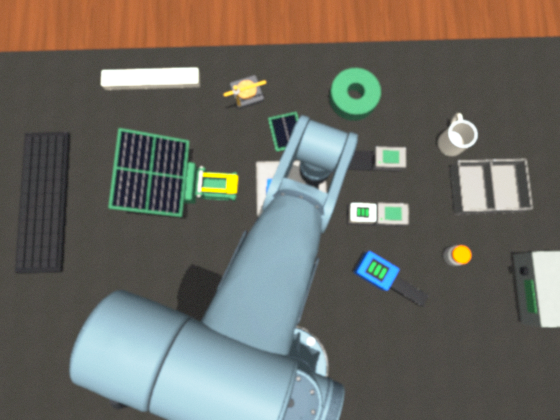

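Run:
```python
from h import *
s=cam('side'); im=s['image'][:,:,::-1].copy()
d=np.array([np.cos(np.radians(85)),np.sin(np.radians(85)),0]); n=np.array([d[1],-d[0],0]); h=np.array([.5135,.0095,0])
k=8;x0,y0=280,180
c=cv2.resize(im[y0:260,x0:360],None,fx=k,fy=k,interpolation=cv2.INTER_CUBIC)
for a,b,z in[(-.115,.013,.026),(-.115,-.013,.026),(-.035,-.013,.026),(-.035,.025,.046),(-.035,-.025,.046),(-.035,-.025,0),(.035,-.025,.046),(.035,-.025,0)]:
    u=((proj(s,h+a*d+b*n+[0,0,z])-[x0,y0]+.5)*k); cv2.circle(c,tuple(u.astype(int)),3,(0,0,255),-1)
cv2.imwrite('pics/i7.png',c)
```

```text
(no output)
```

View pics/i7.png

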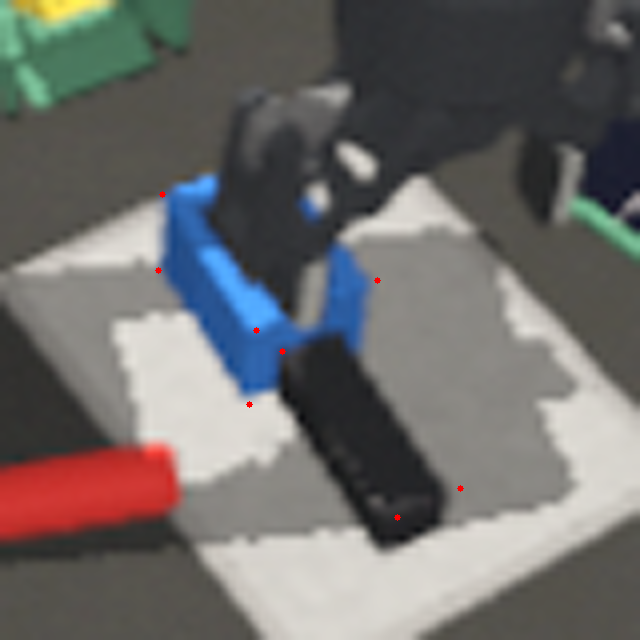

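Run:
```python
from h import *
s=cam('side'); im=s['image'][:,:,::-1].copy()
c=cv2.resize(im[210:255,305:350],None,fx=14,fy=14,interpolation=cv2.INTER_CUBIC); c=cv2.convertScaleAbs(c,alpha=1.8,beta=10)
cv2.imwrite('pics/i8.png',c)
for n,(u,v),z in[('noseLbot',(165,265),0),('noseLtop',(167,188),.046),('shLbot',(246,393),0),('shRtop',(366,262),.046),('tailLbot',(388,548),0),('tailLtop',(379,516),.026),('tailRtop',(444,485),.026),('tailRbot',(440,515),0)]:
    print(n,onz(s,280+(u+.5)/8-.5,180+(v+.5)/8-.5,z).round(4))
```

```text
noseLbot [0.4952 0.0473 0.    ]
noseLtop [0.4947 0.0481 0.046 ]
shLbot [ 0.4875 -0.0184  0.    ]
shRtop [ 0.5367 -0.0189  0.046 ]
tailLbot [ 0.4922 -0.1007  0.    ]
tailLtop [ 0.4855 -0.1005  0.026 ]
tailRtop [ 0.5124 -0.102   0.026 ]
tailRbot [ 0.5162 -0.0992  0.    ]
```

View pics/i8.png

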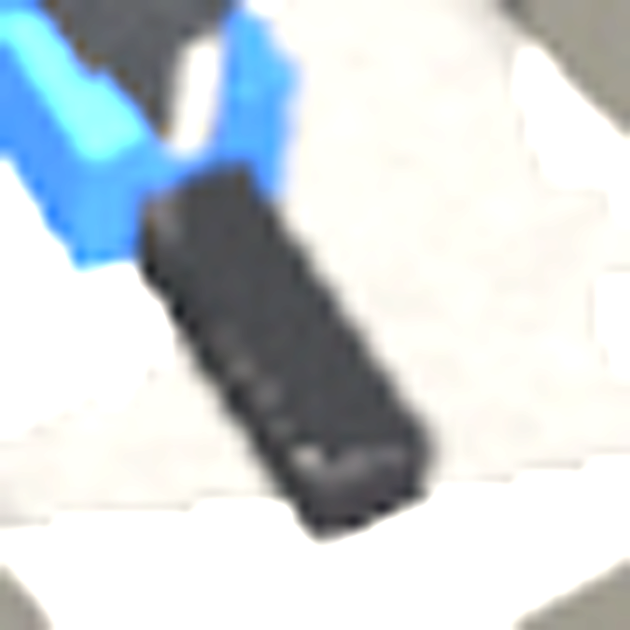

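Run:
```python
from h import *
s=cam('side')
for n,(u,v),z in[('endLtop',(298,460),.026),('endRtop',(425,432),.026),('endLbot',(318,542),0),('frontLtop',(146,205),.026),('frontRtop',(247,163),.026)]:
    print(n,onz(s,305+(u+.5)/14-.5,210+(v+.5)/14-.5,z).round(4))
```

```text
endLtop [ 0.4861 -0.0944  0.026 ]
endRtop [ 0.5116 -0.1023  0.026 ]
endLbot [ 0.4899 -0.1     0.    ]
frontLtop [ 0.4964 -0.0268  0.026 ]
frontRtop [ 0.5204 -0.029   0.026 ]
```

```bash
cat > go2.py <<'E'
import sys
from h import *
# desired real TCP x y z, yaw(deg of tool y), tilt rad about tool y ; real tip = reported - 0.031*ztool
x,y,z,yaw,th=map(float,sys.argv[1:6]); OFF=.031
o=ctrl.get_obs(); A=q2R(o['eef_rot']); p=np.array(o['eef_pos'])
ty=np.array([np.cos(np.radians(yaw)),np.sin(np.radians(yaw)),0]); tz=np.array([0,0,-1.]); tx=np.cross(ty,tz)
B=np.c_[tx,ty,tz]@R.from_rotvec([0,th,0]).as_matrix()
print('t',o['time_s'],'rep',p.round(4),'realTCP',(p-OFF*A[:,2]).round(4),'yaw',np.degrees(np.arctan2(A[1,1],A[0,1])).round(2),'tilt',np.arcsin(A[:2,2]@[np.cos(np.radians(85)),np.sin(np.radians(85))]).round(3),'F',o['wrist_force'].round(1),'open',round(o['opening'],3))
tgt=np.array([x,y,z])+OFF*B[:,2]
print('shift mm',(A.T@(tgt-p)*1000).round(1),'rv',R.from_matrix(A.T@B).as_rotvec().round(4))
E
python3 go2.py .503 -.076 .034 -6 .2;python3 go2.py .503 -.076 .005 -6 .2
```

```text
t 11.675 rep [ 0.5052 -0.0792  0.0918] realTCP [ 0.5052 -0.0792  0.1228] yaw -4.94 tilt 0.0 F [ 0.6 -0.5 -0.6] open 1.0
shift mm [ 9.2 -2.3 88.2] rv [-0.0021  0.1999  0.0184]
t 11.675 rep [ 0.5052 -0.0792  0.0918] realTCP [ 0.5052 -0.0792  0.1228] yaw -4.94 tilt 0.0 F [ 0.6 -0.5 -0.6] open 1.0
shift mm [  9.1  -2.3 117.2] rv [-0.0021  0.1999  0.0184]
```

Emit:
step_arm(
  targets="3 -1 20 0 0.1 0.01; 9 -2 45 0 0.2 0.018; 9 -2 70 0 0.2 0.018; 9 -2 86 0 0.2 0.018; 9 -2 86 0 0.2 0.018; 9 -2 86 0 0.2 0.018",
)

```text
time_s: 12.42
eef_pos: [0.5047, -0.0708, 0.0067]
eef_rot: [-0.067, 0.739, 0.666, 0.074]
wrist_force: [0.3, 0.7, -0.1]
opening: 0.999
```

```bash
python3 go2.py .503 -.076 .005 -6 .2
python3 - <<'E'
from h import *
s=cam('side'); im=s['image'][:,:,::-1].copy()
cv2.imwrite('pics/i9.png',cv2.resize(im[180:260,280:360],None,fx=7,fy=7,interpolation=cv2.INTER_CUBIC))
E
```

```text
t 12.425 rep [ 0.5047 -0.0708  0.0067] realTCP [ 0.504  -0.0769  0.0371] yaw -5.99 tilt 0.199 F [ 0.3  0.7 -0.1] open 0.999
shift mm [-5.6 -1.1 31.6] rv [-0.0007  0.0005  0.0001]
```

View pics/i9.png

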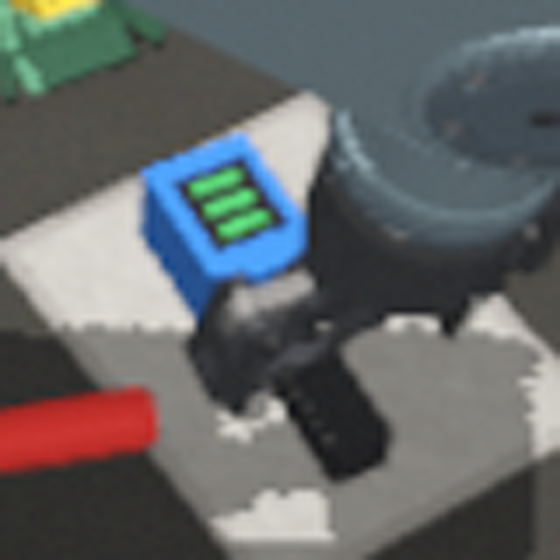

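Run:
```python
from h import *
s=cam('side')
f=lambda u,v:(280+(u+.5)/7-.5,180+(v+.5)/7-.5)
P={}
for n,(u,v),z in[('nL',(143,172),.046),('nR',(246,137),.046),('sR',(307,232),.046),('nLb',(148,237),0),('sLb',(195,314),0),('eL',(325,478),0),('eR',(384,455),0)]:
    P[n]=onz(s,*f(u,v),z); print(n,P[n].round(4))
o=ctrl.get_obs();A=q2R(o['eef_rot']);p=np.array(o['eef_pos'])
for off in(0,.031):
  for b in(-.011,.011): print(off,b,((proj(s,p-A[:,2]*(off+.013)-A[:,1]*.0425+A[:,0]*b)-[280,180]+.5)*7).round(0), ((proj(s,p-A[:,2]*(off+.013)+A[:,1]*.0425+A[:,0]*b)-[280,180]+.5)*7).round(0))
```

```text
nL [0.4913 0.0453 0.046 ]
nR [0.5391 0.0381 0.046 ]
sR [ 0.5312 -0.0172  0.046 ]
nLb [0.495 0.044 0.   ]
sLb [ 0.4891 -0.001   0.    ]
eL [ 0.4876 -0.097   0.    ]
eR [ 0.5146 -0.1007 -0.    ]
0 -0.011 [251. 454.] [433. 377.]
0 0.011 [226. 407.] [407. 333.]
0.031 -0.011 [263. 423.] [450. 345.]
0.031 0.011 [238. 376.] [423. 300.]
```

Emit:
step_arm(
  targets="-1 -1 8 0 0 0; -3 -1 18 0 0 0; -5 -1 26 0 0 0; -6 -1 31 0 0 0; -6 -1 31 0 0 0; -6 -1 31 0 0 0",
)

```text
time_s: 13.28
eef_pos: [0.5031, -0.0706, -0.0256]
eef_rot: [-0.067, 0.74, 0.665, 0.074]
wrist_force: [-0.1, -0.6, 0.8]
opening: 0.998
```

```bash
python3 go2.py .503 -.076 .005 -6 .2
```

```text
t 13.275 rep [ 0.5031 -0.0706 -0.0256] realTCP [ 0.5025 -0.0767  0.0048] yaw -6.04 tilt 0.2 F [-0.1 -0.6  0.8] open 0.998
shift mm [ 0.8  0.4 -0. ] rv [-0.0014  0.0001 -0.001 ]
```

Emit:
step_arm(
  targets="0 0 0 0 0 0; 0 0 0 0 0 0; 0 0 0 0 0 0; 0 0 0 0 0 0; 0 0 0 0 0 0; 0 0 0 0 0 0",
  grip=0,
)

```text
time_s: 14.02
eef_pos: [0.5034, -0.0708, -0.0253]
eef_rot: [-0.067, 0.74, 0.665, 0.074]
wrist_force: [1.0, -0.3, 4.9]
opening: 0.291
```

```bash
python3 go2.py .503 -.076 .005 -6 .2
python3 - <<'E'
from h import *
s=cam('side'); im=s['image'][:,:,::-1].copy()
cv2.imwrite('pics/i10.png',cv2.resize(im[180:260,280:360],None,fx=7,fy=7,interpolation=cv2.INTER_CUBIC))
E
```

```text
t 14.025 rep [ 0.5034 -0.0708 -0.0253] realTCP [ 0.5028 -0.0769  0.0051] yaw -6.05 tilt 0.2 F [ 1.  -0.3  4.9] open 0.291
shift mm [0.9 0.1 0.3] rv [-0.0007  0.0003 -0.0009]
```

View pics/i10.png

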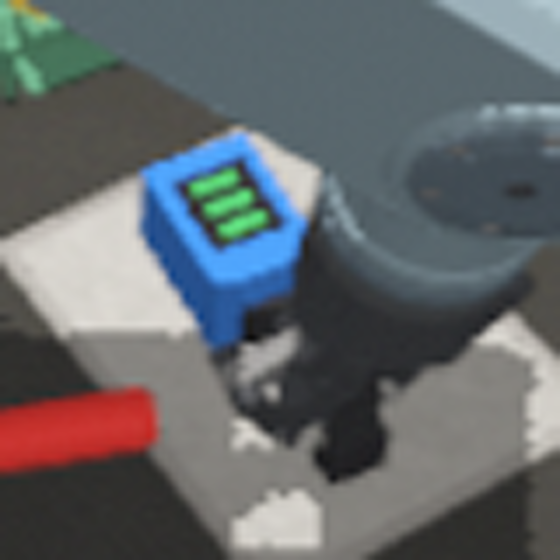

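```bash
python3 go2.py .512 -.001 .0125 -5 .2
```

```text
t 14.075 rep [ 0.5035 -0.0708 -0.0253] realTCP [ 0.5028 -0.0769  0.0051] yaw -6.04 tilt 0.2 F [-0.1 -0.4  5.6] open 0.292
shift mm [76.4  1.   7.9] rv [ 0.0028  0.0003 -0.018 ]
```

Emit:
step_arm(
  targets="2 0 -8 0 0 0; 10 0 -6 0.001 0 -0.005; 25 0 -3 0.001 0 -0.01; 42 1 1 0.002 0 -0.014; 58 1 4 0.003 0 -0.018; 70 1 7 0.003 0 -0.018; 76 1 8 0.003 0 -0.018; 76 1 8 0.003 0 -0.018",
)

```text
time_s: 15.08
eef_pos: [0.5119, 0.0055, -0.0184]
eef_rot: [-0.068, 0.733, 0.673, 0.073]
wrist_force: [-0.0, -0.2, -1.4]
opening: 0.295
```

```bash
python3 - <<'E'
from h import *
s=cam('side','s11.png');t=cam('top','t11.png')
for n,im,b,k in(('s',s['image'],(240,130,340,230),6),('t',t['image'],(170,140,290,230),6)):
    cv2.imwrite('pics/i11%s.png'%n,cv2.resize(im[b[1]:b[3],b[0]:b[2],::-1],None,fx=k,fy=k,interpolation=cv2.INTER_CUBIC))
E
python3 go2.py .512 -.001 .0125 -5 .2
```

```text
t 15.175 rep [ 0.5121  0.0048 -0.0184] realTCP [ 0.5116 -0.0014  0.012 ] yaw -5.0 tilt 0.2 F [-0.3 -0.3 -1.6] open 0.292
shift mm [ 0.5  0.4 -0.4] rv [-0.0009  0.0002 -0.0002]
```

View pics/i11s.png

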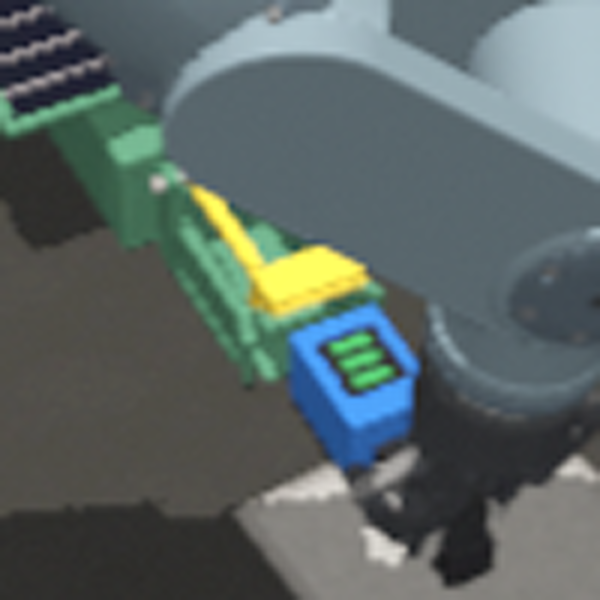

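View pics/i11t.png

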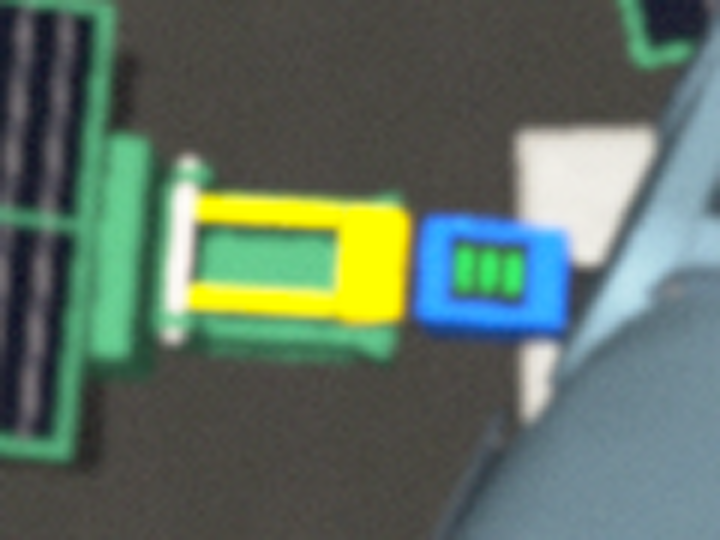

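```bash
cat > meas.py <<'E'
from m import *
def run():
    t=cam('top'); im=t['image']; k=8; x0,y0,x1,y1=170,140,290,230
    up=cv2.resize(im[y0:y1,x0:x1],None,fx=k,fy=k,interpolation=cv2.INTER_CUBIC)
    ux=lambda x,y:(x0+(x+.5)/k-.5,y0+(y+.5)/k-.5)
    hsv=cv2.cvtColor(up,cv2.COLOR_RGB2HSV).astype(int); H,S,V=hsv[...,0],hsv[...,1],hsv[...,2]
    Y=(H>22)&(H<35)&(S>130)&(V>150); B=(H>95)&(H<125)&(S>100)&(V>215)
    for n,M,z in(('yellow',Y,.064),('blue',B,.0535)):
        cols=np.nonzero(M.sum(0)>20)[0]; a,b=cols.min()+24,cols.max()-24
        P=[];W=[]
        for x in range(a,b,4):
            r=np.nonzero(M[:,x])[0]; q,w=onz(t,*ux(x,r.min()),z),onz(t,*ux(x,r.max()),z); P.append((q+w)/2);W.append(np.linalg.norm(q-w))
        P=np.array(P); A=np.polyfit(P[:,1],P[:,0],1)
        mid=M[:,:].any(1).nonzero()[0].mean()
        print(n,'x=%.4f*y+%.4f'%tuple(A),'ang',np.degrees(np.arctan2(1,A[0])).round(2),'W',np.median(W).round(4),'y range',onz(t,*ux(cols.min(),mid),z)[1].round(4),onz(t,*ux(cols.max(),mid),z)[1].round(4),'x at .09',np.polyval(A,.09).round(4),'x at .13',np.polyval(A,.13).round(4),'x at .2',np.polyval(A,.2).round(4))
run()
E
python3 meas.py
```

```text
yellow x=0.1087*y+0.5076 ang 83.8 W 0.0585 y range 0.2316 0.1249 x at .09 0.5174 x at .13 0.5218 x at .2 0.5294
blue x=0.1170*y+0.5093 ang 83.33 W 0.0514 y range 0.1215 0.0488 x at .09 0.5198 x at .13 0.5245 x at .2 0.5326
```

The top view shows the head at about (252,183), 3 mm short of the catch edge at (237,183) and lined up with the dock. The rod-centre axis gives x=0.5196 at y=0.09, and the head midline gives 0.5198. Pushing in gently.

Emit:
step_arm(
  targets="6 0 1 0 0 0; 12 0 2 0 0 0; 18 0 3.5 0 0 0; 24 0 5 0 0 0; 29 0 6 0 0 0; 34 0 7 0 0 0; 39 0 8 0 0 0; 44 0 9 0 0 0",
)

```text
time_s: 16.23
eef_pos: [0.5159, 0.0502, -0.0185]
eef_rot: [-0.068, 0.734, 0.672, 0.073]
wrist_force: [0.6, -0.6, -1.6]
opening: 0.291
```

```bash
python3 - <<'E'
from h import *
s=cam('side','s12.png');t=cam('top','t12.png')
for n,im,b,k in(('s',s['image'],(240,130,340,230),6),('t',t['image'],(170,140,290,230),6)):
    cv2.imwrite('pics/i12%s.png'%n,cv2.resize(im[b[1]:b[3],b[0]:b[2],::-1],None,fx=k,fy=k,interpolation=cv2.INTER_CUBIC))
E
python3 go2.py .522 .115 .0125 -5 .2
```

```text
t 16.325 rep [ 0.5158  0.0504 -0.0185] realTCP [0.5153 0.0442 0.0119] yaw -4.96 tilt 0.2 F [ 0.7  1.1 -1.8] open 0.29
shift mm [69.8  0.6 13.5] rv [-0.0014 -0.0003  0.0004]
```

View pics/i12s.png

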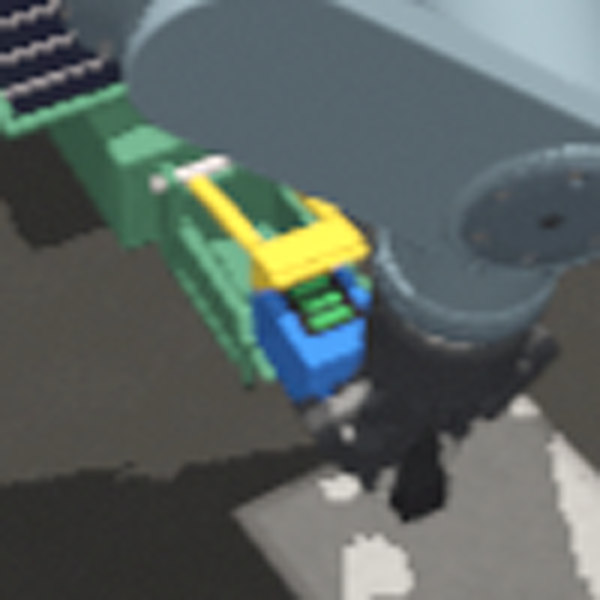

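View pics/i12t.png

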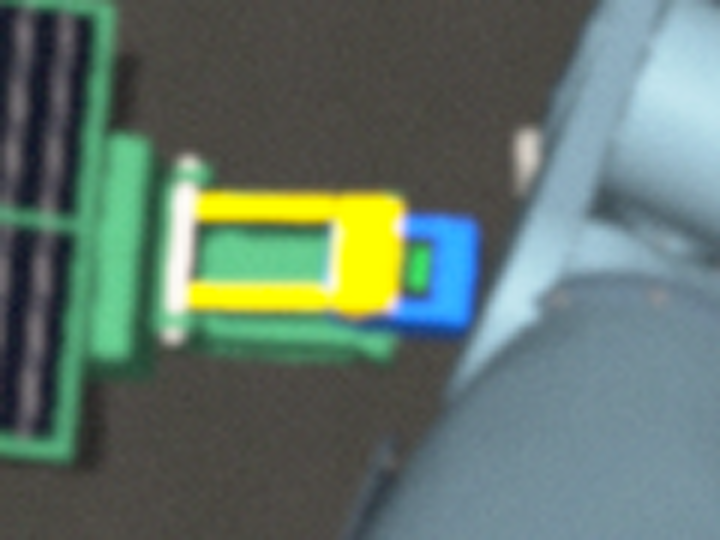

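The catch is already riding up on the head, and the force is about 1 N. Continue.

Emit:
step_arm(
  targets="5 0 1 0 0 0; 10 0 2 0 0 0; 15 0 3 0 0 0; 20 0 4 0 0 0; 25 0 5 0 0 0; 30 0 6 0 0 0; 35 0 7 0 0 0; 40 0 8 0 0 0",
)

```text
time_s: 17.32
eef_pos: [0.5194, 0.0908, -0.0184]
eef_rot: [-0.068, 0.734, 0.672, 0.073]
wrist_force: [-0.2, 0.5, -1.7]
opening: 0.292
```

```bash
python3 - <<'E'
from h import *
s=cam('side','s13.png');t=cam('top','t13.png')
for n,im,b,k in(('s',s['image'],(240,130,340,230),6),('t',t['image'],(170,140,290,230),6)):
    cv2.imwrite('pics/i13%s.png'%n,cv2.resize(im[b[1]:b[3],b[0]:b[2],::-1],None,fx=k,fy=k,interpolation=cv2.INTER_CUBIC))
E
python3 go2.py .522 .115 .0125 -5 .2
```

```text
t 17.425 rep [ 0.5194  0.091  -0.0184] realTCP [0.5189 0.0848 0.012 ] yaw -4.96 tilt 0.2 F [-0.7  1.4 -1.3] open 0.29
shift mm [29.8  0.6  5.5] rv [-0.0013 -0.0002  0.0004]
```

View pics/i13s.png

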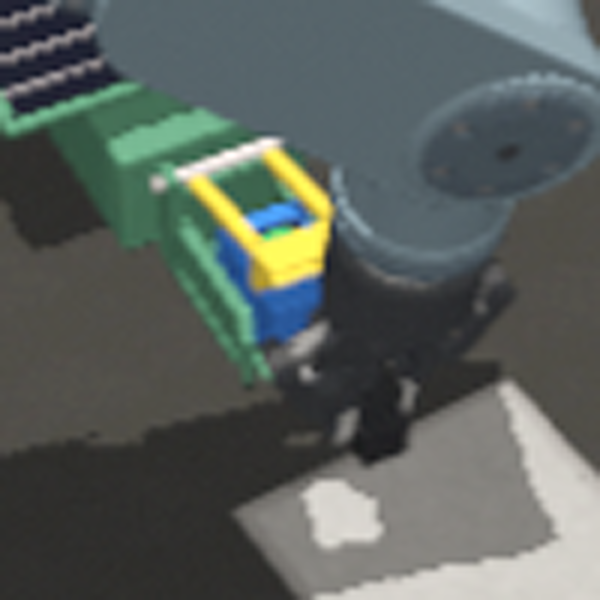

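View pics/i13t.png

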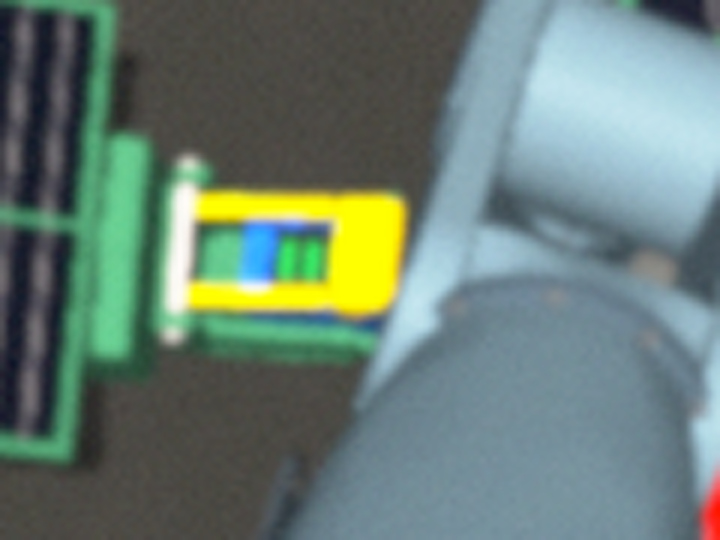

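Emit:
step_arm(
  targets="5 0 1 0 0 0; 10 0 2 0 0 0; 14 0 3 0 0 0; 18 0 3.6 0 0 0; 22 0 4.4 0 0 0; 22 0 4.4 0 0 0",
)

```text
time_s: 18.18
eef_pos: [0.5214, 0.1135, -0.0182]
eef_rot: [-0.068, 0.733, 0.672, 0.074]
wrist_force: [0.2, 4.4, 0.0]
opening: 0.292
```

```bash
python3 - <<'E'
from h import *
s=cam('side','s14.png');t=cam('top','t14.png')
for n,im,b,k in(('s',s['image'],(240,130,340,230),6),('t',t['image'],(170,140,290,230),6)):
    cv2.imwrite('pics/i14%s.png'%n,cv2.resize(im[b[1]:b[3],b[0]:b[2],::-1],None,fx=k,fy=k,interpolation=cv2.INTER_CUBIC))
E
python3 go2.py .522 .115 .0125 -5 .2
```

```text
t 18.275 rep [ 0.5214  0.1135 -0.0182] realTCP [0.5209 0.1073 0.0122] yaw -4.98 tilt 0.201 F [ 0.8  5.1 -0.8] open 0.291
shift mm [7.7 0.5 1.3] rv [-0.0012 -0.0009  0.0001]
```

View pics/i14s.png

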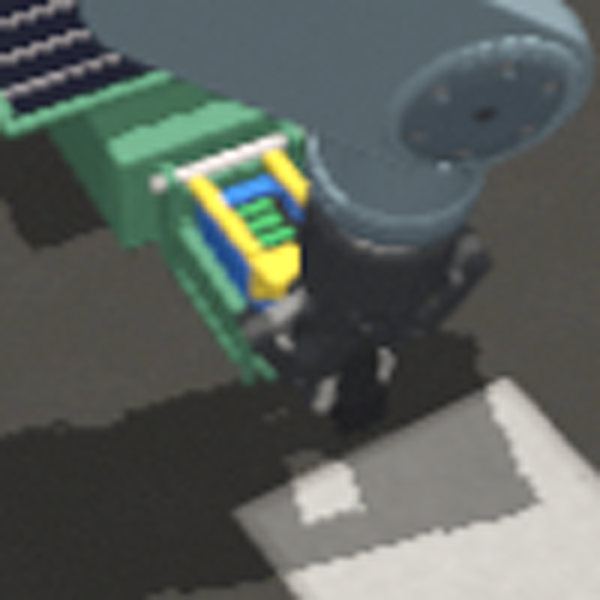

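View pics/i14t.png

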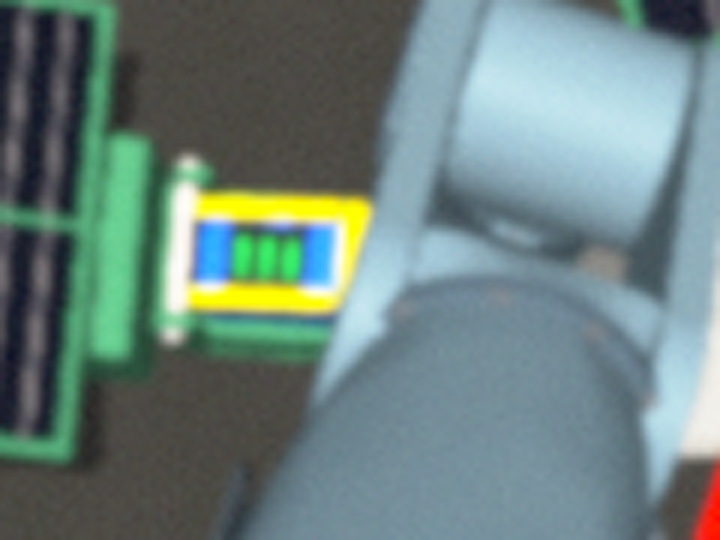

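Emit:
step_arm(
  targets="1.5 0 0.3 0 0 0; 3 0 0.6 0 0 0; 4 0 0.8 0 0 0; 4 0 0.8 0 0 0",
)

```text
time_s: 18.77
eef_pos: [0.5218, 0.1167, -0.0183]
eef_rot: [-0.068, 0.734, 0.672, 0.073]
wrist_force: [-0.2, -0.5, -1.3]
opening: 0.291
```

```bash
python3 go2.py .522 .115 .0125 -5 .2
python3 - <<'E'
from h import *
s=cam('side','s15.png');t=cam('top','t15.png')
for n,im,b,k in(('s',s['image'],(240,130,340,230),6),('t',t['image'],(170,140,290,230),6)):
    cv2.imwrite('pics/i15%s.png'%n,cv2.resize(im[b[1]:b[3],b[0]:b[2],::-1],None,fx=k,fy=k,interpolation=cv2.INTER_CUBIC))
E
```

```text
t 18.775 rep [ 0.5218  0.1167 -0.0183] realTCP [0.5213 0.1106 0.012 ] yaw -4.99 tilt 0.2 F [-0.2 -0.5 -1.3] open 0.291
shift mm [4.5 0.4 0.4] rv [-0.0011  0.0002 -0.0001]
```

View pics/i15t.png

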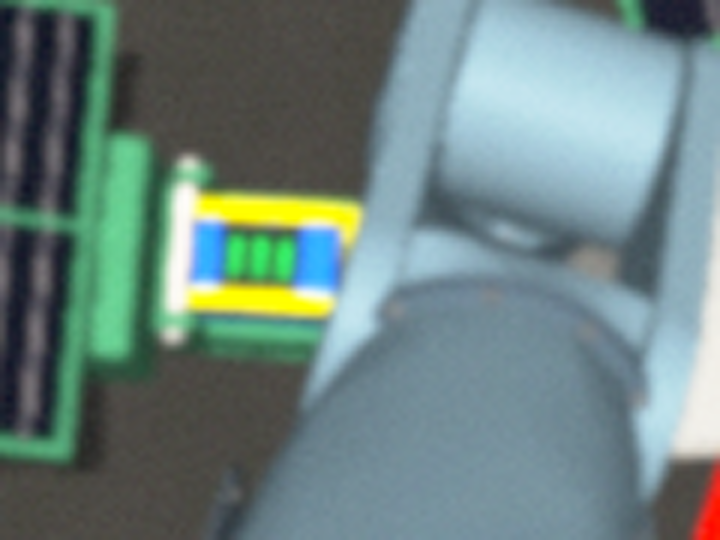

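View pics/i15s.png

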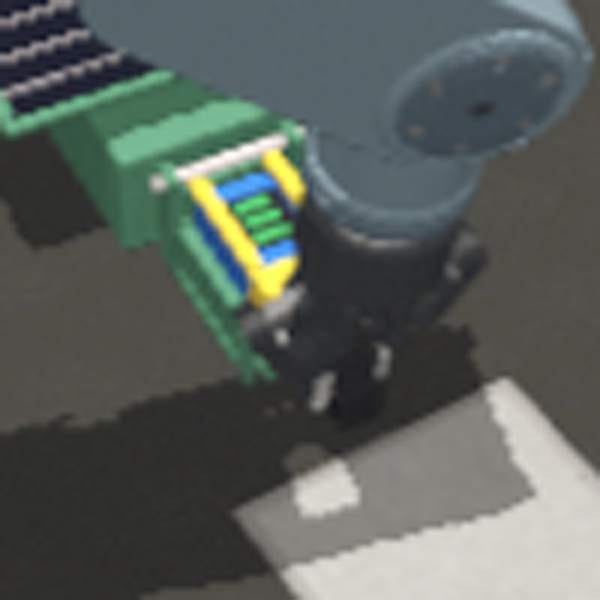

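Emit:
step_arm(
  targets="1 0 0.2 0 0 0; 2 0 0.4 0 0 0; 3 0 0.6 0 0 0; 3 0 0.6 0 0 0",
)

```text
time_s: 19.38
eef_pos: [0.522, 0.12, -0.0183]
eef_rot: [-0.068, 0.734, 0.672, 0.073]
wrist_force: [-0.9, -0.4, -1.8]
opening: 0.29
```

```bash
python3 go2.py .522 .115 .0125 -5 .2
python3 - <<'E'
from h import *
t=cam('top')
im=t['image'];hsv=cv2.cvtColor(im,cv2.COLOR_RGB2HSV).astype(int);
H,S,V=[hsv[170:195,200:235,i] for i in range(3)]
G=(H>50)&(H<72)&(S>150)&(V>150)
ys,xs=np.nonzero(G); print(len(xs)); p=onz(t,xs.mean()+200,ys.mean()+170,.052); print('screen centre',p)
d=np.array([np.cos(np.radians(85)),np.sin(np.radians(85))])
print('dock x,y rel to origin',(p[:2]-[.5290,.1995])@d,(p[:2]-[.5290,.1995])@[-d[1],d[0]])
cv2.imwrite('pics/i16t.png',cv2.resize(im[140:230,170:290,::-1],None,fx=6,fy=6,interpolation=cv2.INTER_CUBIC))
E
```

```text
t 19.375 rep [ 0.522   0.12   -0.0183] realTCP [0.5215 0.1138 0.0121] yaw -4.99 tilt 0.2 F [-0.9 -0.4 -1.8] open 0.29
shift mm [ 1.3  0.4 -0.2] rv [-0.0012 -0.      0.    ]
60
screen centre [0.53136648 0.20343616 0.052     ]
dock x,y rel to origin 0.004127431451432299 -0.0020144169497616736
```

View pics/i16t.png

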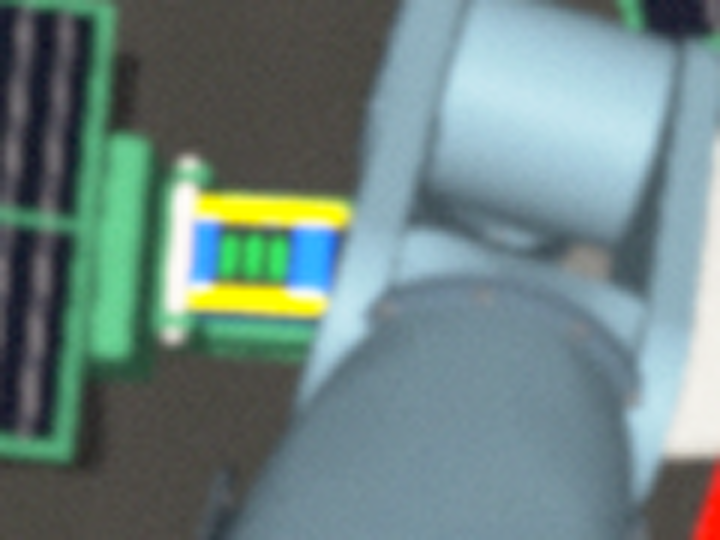

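Emit:
step_arm(
  targets="1 0 0.2 0 0 0; 1 0 0.2 0 0 0; 2 0 0.4 0 0 0; 2 0 0.4 0 0 0",
)

```text
time_s: 19.92
eef_pos: [0.5224, 0.1206, -0.0184]
eef_rot: [-0.067, 0.733, 0.672, 0.073]
wrist_force: [-0.0, -8.0, -1.2]
opening: 0.287
```

```bash
python3 go2.py .522 .115 .0125 -5 .2
```

```text
t 19.925 rep [ 0.5224  0.1206 -0.0184] realTCP [0.5219 0.1145 0.012 ] yaw -4.96 tilt 0.198 F [-0.  -8.  -1.2] open 0.287
shift mm [ 0.6  0.1 -0.4] rv [-0.0007  0.002   0.0005]
```

Stop reached at −8 N. Relax by 1 mm, open, then withdraw back and up along the tool.

Emit:
step_arm(
  targets="-1 0 0 0 0 0; -1 0 0.4 0 0 0; -1 0 0.4 0 0 0",
)

```text
time_s: 20.3
eef_pos: [0.5223, 0.1207, -0.0188]
eef_rot: [-0.068, 0.734, 0.672, 0.073]
wrist_force: [-0.5, -5.3, -1.2]
opening: 0.288
```

Emit:
step_arm(
  targets="0 0 0 0 0 0; 0 0 0 0 0 0; 0 0 0 0 0 0; 0 0 0 0 0 0; 0 0 -5 0 0 0; -5 0 -15 0 0 0; -12 0 -35 0 0 0; -22 0 -60 0 0 0",
  grip=100,
)

```text
time_s: 21.3
eef_pos: [0.5189, 0.0871, 0.0364]
eef_rot: [-0.068, 0.734, 0.672, 0.073]
wrist_force: [0.9, -0.5, 0.1]
opening: 0.996
```

```bash
python3 - <<'E'
from h import *
s=cam('side','s17.png');t=cam('top','t17.png')
for n,im,b,k in(('s',s['image'],(240,130,340,230),6),('t',t['image'],(170,140,290,230),6)):
    cv2.imwrite('pics/i17%s.png'%n,cv2.resize(im[b[1]:b[3],b[0]:b[2],::-1],None,fx=k,fy=k,interpolation=cv2.INTER_CUBIC))
E
python3 go2.py .522 .115 .0125 -5 .2
```

```text
t 21.4 rep [0.5218 0.0859 0.0384] realTCP [0.5211 0.0798 0.0688] yaw -5.08 tilt 0.199 F [ 0.3 -1.  -0.9] open 1.0
shift mm [23.3 -2.6 62.1] rv [ 0.0047  0.0008 -0.0005]
```

View pics/i17s.png

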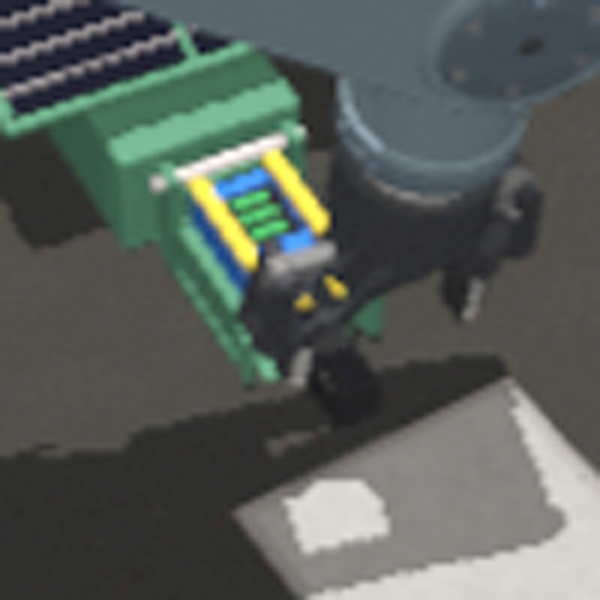

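Released with no contact. Now move well clear, going up and back toward −y and −x, so both cameras can see the dock.

Emit:
step_arm(
  targets="-15 0 -35 0 0 0; -30 0 -70 0 0 0; -60 0 -110 0 0 0; -100 0 -130 0 0 0; -150 0 -130 0 0 0; -200 0 -130 0 0 0; -250 0 -130 0 0 0; -250 0 -130 0 0 0",
)

```text
time_s: 22.4
eef_pos: [0.495, -0.1848, 0.1119]
eef_rot: [-0.068, 0.735, 0.671, 0.073]
wrist_force: [0.3, 0.9, -0.9]
opening: 0.999
```

Run:
```python
from h import *
s=cam('side','s18.png');t=cam('top','t18.png')
for n,im,b,k in(('s',s['image'],(240,130,340,230),6),('t',t['image'],(170,140,290,230),6)):
    cv2.imwrite('pics/i18%s.png'%n,cv2.resize(im[b[1]:b[3],b[0]:b[2],::-1],None,fx=k,fy=k,interpolation=cv2.INTER_CUBIC))
o=ctrl.get_obs(); print(o['time_s'],o['eef_pos'],o['wrist_force'],o['opening'])
```

```text
22.5 [ 0.4953919  -0.18188996  0.11259382] [-0.39646389  0.21208581 -0.11593996] 1.0000227778793458
```

View pics/i18s.png

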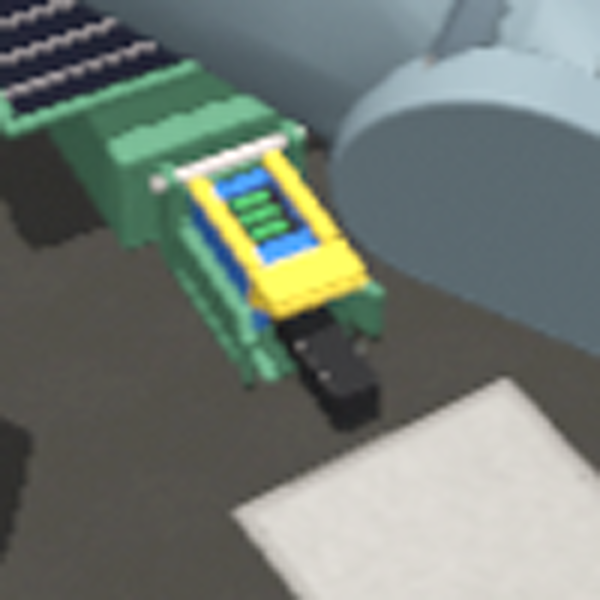

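View pics/t18.png

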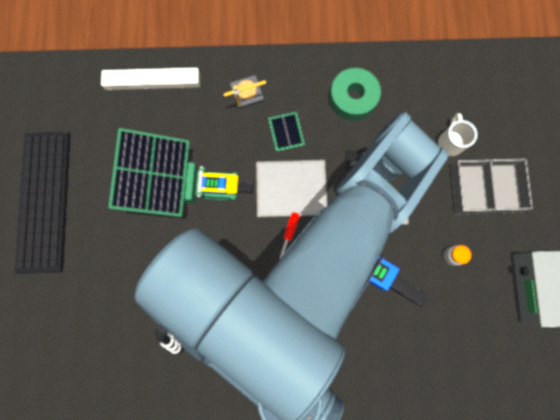

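View pics/i18t.png

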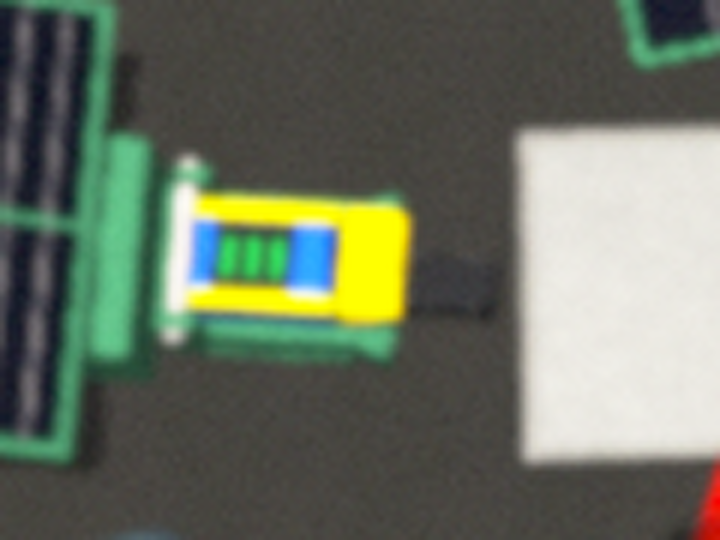

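Run:
```python
from m import *
for n in('top','side'):
    a=cv2.imread(f'pics/{n}0.png')[:,:,::-1]; b=cv2.imread(f'pics/{n[0]}18.png')[:,:,::-1]
    bx=(195,165,245,205) if n=='top' else (260,140,315,195)
    A=box(masks(np.ascontiguousarray(a))['yellow'],*bx);B=box(masks(np.ascontiguousarray(b))['yellow'],*bx)
    print(n,A.sum(),B.sum(),(A&B).sum())
a=cv2.imread('pics/side0.png');b=cv2.imread('pics/s18.png'); print(np.abs(a[270:310,325:360].astype(int)-b[270:310,325:360]).mean())
cv2.imwrite('pics/w.png',np.hstack([cv2.resize(x[260:345,320:390],None,fx=5,fy=5) for x in(a,b)]))
```

```text
top 441 414 393
side 252 229 216
13.580714285714286
```

View pics/w.png

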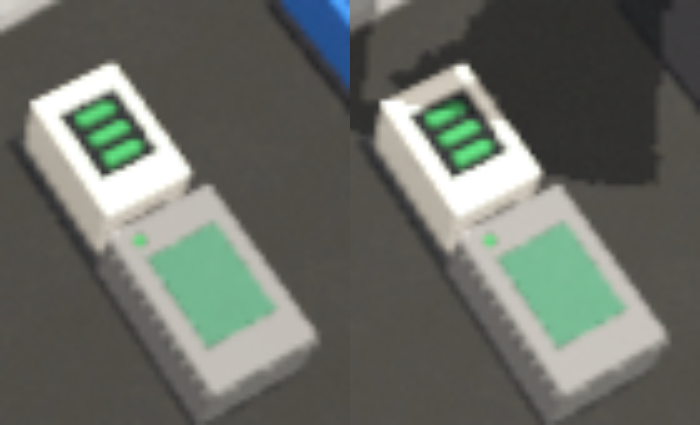

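```bash
python3 -c "
from h import *
print(ticket.hand_in())"
```

```text
the job is handed in; nothing more can be done
None
```

The blue pack is home and released in the solar station's dock. The yellow catch was lifted only by the head and is now shut behind it. I handed the job in at about 22.5 s; no verdict was reported.

**What I did:** I took the smaller blue pack from its charger by the head, drew it out about 100 mm, laid it flat on the mat and let go. I then gripped it by the tail with the tool tilted 0.2 rad away from the catch, and pushed it in until it met the end stop at about 8 N.

**Last checks:**
- **Catch:** it looks the same in both views as when shut at the start; the yellow masks overlap by about 86–89 %.
- **Pack:** just before the end stop, the head's screen measured about +4 mm along the dock and −2 mm sideways from my estimated origin. That is at the edge of the +4 mm limit, but the origin estimate is only good to a few mm. Contact with the end stop puts the head at about +1 mm. I did not measure it again after letting go; the pictures show it in line and seated.
- **White pack:** it looks unmoved in the side view.
- **Robot:** the arm is clear of everything.

**What failed or disagreed:**
- **Failed first grasp:** the fingers closed on top of the head with about 10 N. The real fingertips were about 31 mm higher than the reported tool position, so I corrected for that from then on.
- **Brief odd force:** I saw about 5 N toward the dock around the moment the catch dropped. It then went away, and I did not find the cause.
- **Angle mismatch:** the camera gave the pack's direction as 83.3°, against 85° from the robot. I took this as image blur, since the rod and panel also gave 85°.

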